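Set up the host stand: snap open the easel, show the wine list, file the menus

ROBOT

A 6-joint arm with a two-finger parallel gripper is mounted at the origin on a cart in front of the work surface, level with it; the furniture and walls round the work are solid. World frame = base frame: x ahead of the robot, y to its left, z up, the work surface at z = 0. Lengths are in mm, angles in rad, forces in N, time in s.
With the tool pointing down it reaches from about 350 to 925 mm from the base axis. Payload 6.4 kg.
Tool frame: the origin (TCP) lies midway between the tips of the shut fingers; the grasp point (between the pads) lies manip.hold_point_z behind it (manip.hold_point_z is the distance from the TCP to the grasp point, in mm); z points along the fingers, y is the line along which they close (so a half turn about z gives the same grasp; the last joint's range is limited). The gripper opens to 85 mm and grips with 20 to 120 N. Pads are 22 mm wide; open, the fingers measure 114 mm over their backs; the gripper's body (76 mm by 85 mm) begins 54 mm behind the grasp point. The pads swing forward as they close: fully open they stand 13 mm farther back than shut.
Start: joints at [1.129, 0.245, 1.558, -0, 1.339, -0.174], TCP at [171.993, 626.843, 231.29] pointing down, gripper open.
Joint ranges: [-3.13, 3.13], [-1.02, 2.26], [0.13, 2.54], [-0.95, 4.09], [0.21, 2.88], [-2.74, 2.74]. Speed limits (rad/s): [2.57, 2.57, 3.14, 3.14, 3.14, 3.14].

INTERFACE

Orientations are given as a unit quaternion [w, x, y, z].
In Python, from plant import manip gives the robot as it stands. The module is installed in compiled form; this text tells all that it offers.
- The arm moves only by the tool apply_moves, never from a script. Its argument "rows" is a list of rows, each an object with "xyz": the shift along the tool's x, y, z as a fraction of full scale, a list of three; "spin": the turn about the tool's z as a fraction of full scale. A call has 1 to 8 rows; each row is the pose to reach, as a shift and turn from the pose commanded when the call began, along the tool's axes at that moment; what a row does not reach only later rows make up. Full scale, the value 1, is 500 mm for a shift and 1.5 rad for a turn. A row lasts 1/10 s, in which the tool goes at most 50 mm and 8.59 degrees, less where a joint would pass 70% of its speed; a pose out of reach is approached as far as the arm can. A call with a number of a shift or a turn outside -1 to 1 is refused whole. A call with a gripper value outside its range is refused whole. "claw" is the gripper command: -1 is shut, 1 is fully open, values between are in proportion, set as the call begins (left out, the last holds). The fingers move at their own pace and stop on an object; "grip_force" is the grip in N (left out, the last holds). Time passes only in rows, so rows that repeat a pose let the fingers close. It gives the time, the measured TCP pose, the force, the opening and the grip force at its end, in the units of the state.
- manip.read_state(): the state, without advancing time (a new reading comes with each control period).
- manip.grab_frame(name): name is "scene" or "side" or "wrist"; returns a dict with "frame" (384x512x3 uint8, red, green, blue), "mtx" (3x3 intrinsics, pixels), "world_from_camera" (4x4, takes a point from camera to world coordinates). Camera axes: x right, y down, z forward; pixel columns grow to the right and rows downward; lengths in mm; the calibration is good to about 2 mm. The wrist camera is an equidistant fisheye: a pixel r from the principal point sees the ray r / f radians off the axis. A picture is of the moment at which its call begins. There is no depth.
- manip.job_done(): hands the job in; it is judged then, once.
Trained networks look in a picture, given as the dict that the camera call returned (one of the last four; its "shot" number tells which), for a name from the list of things; names that differ only in an ending like _2 or _b are one class to them, and where a whole thing is asked for, a point or a joint stands for the part that bears it (a point fixed in the world has none). Each returns a list of dicts, best first, with "confidence" (0 to 1); they miss things now and then, are a little off and sometimes report something else, mostly with a low value. They report only what shows in the picture. A call takes as long as a camera call.
- manip.spot_in(picture, name): "extent" ([left, top, right, bottom] in pixels, round what is visible of it).
- manip.trace(picture, name): "region" (384x512 bool, what is visible of it) and "extent" ([left, top, right, bottom] in pixels, round what is visible of it).
The state is a dict: "clock": time; "q": joint angles; "joint_velocities": joint speeds; "tau": joint torques, N m; "tool_pos": TCP position; "ee_rot": TCP orientation; "wrist_force": force on the tool from outside, world axes, zero at the start; "ft_torque": the same for the moment, N m; "width": opening from 0.0 (shut) to 1.0 (fully open); "grip_force": force on a finger pad.
Only numpy, scipy, OpenCV 4.12 (cv2) and the standard library are available. Lean on these libraries where they do the work, as an engineer would, in place of code of your own. Each camera call takes 0.05 s, during which the arm holds its last target. There are 200 camera calls.

TASK

Get the host stand ready for service: snap the folding easel fully open, then stand the wine list (the tallest of the loose books) upright in the middle of its ledge, one cover to the front, leaning back on the open panel. File every loose menu in the rack with its spine to the front, pushed fully home and flush with the row, nudging the menus there apart without toppling or lifting any out, and leave the votive, order pad and matchbox where they are.

Things in the scene. Friction and masses are not known exactly. Their poses are not given: they have to be found in the camera images.
- menu_0: Loose menu to be filed: hard-cover book in grey cloth, 120 deep x 30 thick x 145 high, about 180 g, standing upright. Origin: centre of its underside; z up; x from the rounded spine (half-cylinder of radius 15, x = -60) to the fore-edge (x = +60, corners rounded by 5); y across the thickness. Sides flat from x = -45 to +55.
- menu_1: Loose menu to be filed: hard-cover book in grey cloth, 120 deep x 30 thick x 145 high, about 180 g, standing upright. Origin: centre of its underside; z up; x from the rounded spine (half-cylinder of radius 15, x = -60) to the fore-edge (x = +60, corners rounded by 5); y across the thickness. Sides flat from x = -45 to +55.
- menu_2: Loose menu to be filed: hard-cover book in grey cloth, 120 deep x 30 thick x 145 high, about 180 g, standing upright. Origin: centre of its underside; z up; x from the rounded spine (half-cylinder of radius 15, x = -60) to the fore-edge (x = +60, corners rounded by 5); y across the thickness. Sides flat from x = -45 to +55.
- menu_0_spine (a point): Middle of the rounded spine of menu_0 (in its frame x = -60, z = 72.5).
- menu_1_spine (a point): Middle of the rounded spine of menu_1 (in its frame x = -60, z = 72.5).
- menu_2_spine (a point): Middle of the rounded spine of menu_2 (in its frame x = -60, z = 72.5).
- wine_list: The wine list, like the menus but taller: hard-cover book in grey cloth, 120 deep x 30 thick x 175 high, about 220 g, standing upright. Origin: centre of its underside; z up; x from the rounded spine (half-cylinder of radius 15, x = -60) to the fore-edge (x = +60, corners rounded by 5); y across the thickness. Sides flat from x = -45 to +55.
- row_0: Menu already standing in the rack, spine to the front; size and axes as the loose menus. The four stand spread out: no gap (20 to 28) is as wide as a menu. It slides sideways at 1 to 2 N; a fore-edge started in the middle of a gap wedges the rounded spines apart.
- row_1: Menu already standing in the rack, spine to the front; size and axes as the loose menus. The four stand spread out: no gap (20 to 28) is as wide as a menu. It slides sideways at 1 to 2 N; a fore-edge started in the middle of a gap wedges the rounded spines apart.
- row_2: Menu already standing in the rack, spine to the front; size and axes as the loose menus. The four stand spread out: no gap (20 to 28) is as wide as a menu. It slides sideways at 1 to 2 N; a fore-edge started in the middle of a gap wedges the rounded spines apart.
- row_3: Menu already standing in the rack, spine to the front; size and axes as the loose menus. The four stand spread out: no gap (20 to 28) is as wide as a menu. It slides sideways at 1 to 2 N; a fore-edge started in the middle of a gap wedges the rounded spines apart.
- row_0_spine (a point): Middle of the rounded spine of row_0 (in its frame x = -60, z = 72.5).
- row_1_spine (a point): Middle of the rounded spine of row_1 (in its frame x = -60, z = 72.5).
- row_2_spine (a point): Middle of the rounded spine of row_2 (in its frame x = -60, z = 72.5).
- row_3_spine (a point): Middle of the rounded spine of row_3 (in its frame x = -60, z = 72.5).
- rack: Wooden rack, fixed, open in front and above. Origin: centre of underside; x from open front to back wall, y along the row, z up. Floor 6 thick (x -72 to +74), back wall face at x = +62 (112 high), cheek faces at y = +-120 (100 high, x -62 to +68). Holds seven menus with 30 to spare. A menu fully home touches the back wall: origin at x = 0 to +2, spine at x = -60 to -58.
- easel: Folding easel, heavy (2.5 kg) wooden base 166 x 176 x 12 standing loose on the stand top. Origin: underside below the hinge line; x from the front ledge to the rear, y along the hinge, z up. The ledge in front of the hinge (150 wide, 45 from open panel to front lip) slopes down 20 degrees toward the panel; its front lip lies at x = -58 to -44 and reaches up to z = 72.
- easel_hinge (a point): Middle of the panel's hinge line, 45 above the stand top; axes as the easel's.
- easel_ledge (a point): Where the middle of the underside of a 30 thick book lies when it stands in the middle of the ledge and leans on the open panel (easel frame x = -22, z = 44).
- easel_panel (a joint): Angle of the easel's panel: 0 folded flat (level, pointing to the easel's +x), 1.22 (70 degrees) fully open, leaning back. Two spring struts pull it over centre: below about 0.65 rad they pull it shut, beyond about 0.7 they snap it open and hold it. Lifting at the tab takes 4 to 6 N.
- easel_tab (a point): Middle of the panel's finger tab, 145 from the hinge line; x along the panel away from the hinge, z out of the display face. The tab is 30 wide (y), 10 thick, 118 to 173 from the hinge; the panel is 148 wide, 10 thick, and ends 120 from the hinge. Folded, the tab is 45 above the stand top with nothing below it.
- votive: Bystander: ribbed glass votive, 73 across and 104 high, in the front right corner. Origin: centre of its underside.
- pad: Bystander: order pad, 125 x 75 x 12, flat at the front right, before the rack. Origin: centre of its underside.
- matches: Bystander: matchbox, 46 x 78 x 18, flat at the rear, behind the menus. Origin: centre of its underside.

How it is judged:
By the outcome, as a careful person would: the job done as asked, in the order asked, and still so for the second after the job is handed in, with the robot touching nothing.
Of menu_0, menu_1, menu_2 only 2 to 3 are there at a start; the rules pass over those that are not, and their reading is None.
At some moment in a run one of easel may be knocked a few centimetres aside while the robot is not near it.
Once in a run the grip may slacken for a moment while it holds something.
It also fails if it takes over 210 s, if anything falls off the work surface, if the arm or the gripper's body presses on something with over 40 N, if the wrist force passes 120 N, or if a joint passes its speed limit or range.

## Working session

There is one attempt and no reset: what is moved stays moved. The work goes in short steps, Python scripts to look and compute and a tool call to move; the robot and the scene stay as the last step left them, time stands still between calls to the robot, and variables do not carry over. Pictures are saved under pics/ and viewed, at most 14 in all, crops included, and the job is handed in when it is done.

Besides the shell and the picture viewer there is one more tool, called after ">>>" by a JSON object that holds its "fn" and its "kwargs". apply_moves: Moves the arm, as the interface text tells. Shift numbers are shares of 500 mm and turn numbers shares of 1.5 rad, none past 1 either way. Its arguments: {"type":"object","properties":{"rows":{"type":"array"},"claw":{"type":"number"},"grip_force":{"type":"number"}},"required":["rows"]}

```bash
mkdir -p pics; ls; python3 - <<'E'
from plant import manip
import cv2
s=manip.read_state();print({k:(v if not hasattr(v,'tolist') else v.tolist()) for k,v in s.items()}, manip.hold_point_z)
for n in("scene","side"):
    p=manip.grab_frame(n);cv2.imwrite(f"pics/{n}0.png",p["frame"][:,:,::-1])
    print(n,p["mtx"].tolist(),p["world_from_camera"].round(3).tolist())
    for o in("menu_0","wine_list","row_0","rack","easel","easel_tab","votive","pad","matches","easel_ledge"):
        print(o,[(round(d["confidence"],2),[round(float(x)) for x in d["extent"]]) for d in manip.spot_in(p,o)[:6]])
E
```

```text
pics
{'clock': 0.0, 'q': [1.128879946887943, 0.24583513756049405, 1.5590307255735236, -1.802656825371054e-05, 1.3386741102754762, -0.17411334560436822], 'joint_velocities': [-0.0017121755895228034, 0.0005645243092957197, -0.0006067193533458545, -0.0012732803223693273, -0.00037257158321342697, 0.0014696316163765137], 'tau': [0.0024066277546808124, -42.95138239860535, -32.61297583580017, -7.633022960362723e-05, 0.0053630546608474106, -2.7239273663326458e-05], 'tool_pos': [171.76261303093042, 626.3146290040211, 230.1578552372893], 'ee_rot': [-0.000286825206766074, 0.13349961527156692, 0.991048386625052, -0.0009304953120713449], 'wrist_force': [-0.5173473438852466, -0.7220033013499402, 0.48186729928364264], 'ft_torque': [0.028644162957728262, 0.024906473660463214, 0.029655372190243567], 'grip_force': 0.0, 'width': 1.0006897294125687} 18.700000000000003
scene [[350.5659820336413, 0.0, 255.1358619617173], [0.0, 350.5659820336413, 187.73735315994327], [0.0, 0.0, 1.0]] [[0.244, -0.716, 0.654, -167.67], [-0.97, -0.179, 0.166, -223.941], [-0.002, -0.674, -0.738, 895.156], [0.0, 0.0, 0.0, 1.0]]
[... 824 characters left out ...]
, [260, 208, 300, 240]), (0.55, [206, 173, 247, 207])]
wine_list [(0.74, [196, 260, 279, 333]), (0.69, [195, 188, 242, 228])]
row_0 [(0.98, [226, 130, 261, 163]), (0.87, [228, 121, 266, 138]), (0.69, [223, 144, 260, 172]), (0.62, [230, 108, 263, 122]), (0.19, [189, 255, 279, 337])]
rack [(0.64, [213, 104, 271, 194])]
easel [(0.58, [192, 258, 280, 337]), (0.49, [310, 138, 335, 171])]
easel_tab [(0.72, [207, 172, 248, 211]), (0.56, [193, 261, 258, 323])]
votive [(0.93, [315, 108, 338, 139]), (0.16, [224, 134, 262, 155])]
pad [(0.61, [310, 138, 335, 173])]
matches [(0.66, [182, 204, 200, 229]), (0.6, [224, 131, 263, 164]), (0.55, [192, 258, 280, 336])]
easel_ledge [(0.59, [193, 257, 280, 332])]
```

```bash
python3 - <<'E'
import cv2
a=cv2.imread("pics/scene0.png")[120:300,110:390];cv2.imwrite("pics/scene0c.png",cv2.resize(a,None,fx=2.85,fy=2.85,interpolation=cv2.INTER_CUBIC))
a=cv2.imread("pics/side0.png")[95:345,170:350];cv2.imwrite("pics/side0c.png",cv2.resize(a,None,fx=2.4,fy=2.4,interpolation=cv2.INTER_CUBIC))
E
```

```text
(no output)
```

View pics/scene0c.png

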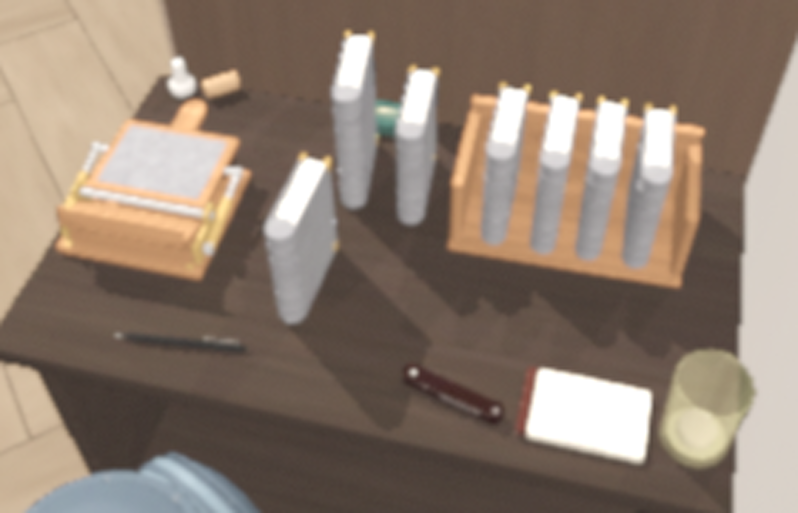

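View pics/side0c.png

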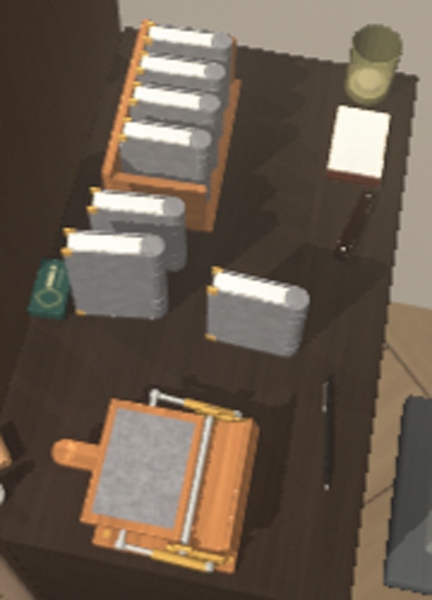

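Side and scene show: easel left (folded, tab pointing away from the robot), wine list left-rear, two loose menus (front and rear-right), rack with four menus at right; all spines face the robot.

```bash
cat > h.py <<'E'
import numpy as np, cv2
from plant import manip
from scipy.spatial.transform import Rotation as R
def cast(p,uv,z):
    "pixels -> world points on plane z"
    uv=np.atleast_2d(np.asarray(uv,float)); T=p["world_from_camera"];K=p["mtx"]
    d=np.c_[(uv[:,0]-K[0,2])/K[0,0],(uv[:,1]-K[1,2])/K[1,1]]
    if p.get("fish"):
        r=np.linalg.norm(d,axis=1); s=np.sin(r)/np.maximum(r,1e-9); d=np.c_[d*s[:,None],np.cos(r)]
    else: d=np.c_[d,np.ones(len(d))]
    w=d@T[:3,:3].T; return T[:3,3]+w*((z-T[2,3])/w[:,2])[:,None]
def proj(p,X):
    T=p["world_from_camera"];K=p["mtx"]; c=(np.atleast_2d(X)-T[:3,3])@T[:3,:3]
    if p.get("fish"):
        n=np.linalg.norm(c[:,:2],axis=1); th=np.arctan2(n,c[:,2]); d=c[:,:2]/np.maximum(n,1e-9)[:,None]*th[:,None]
    else: d=c[:,:2]/c[:,2:]
    return d*[K[0,0],K[1,1]]+[K[0,2],K[1,2]]
def grab(n):
    p=manip.grab_frame(n); p["fish"]=n=="wrist"; return p
def tool():
    s=manip.read_state(); q=s["ee_rot"]; return np.array(s["tool_pos"]),R.from_quat([q[1],q[2],q[3],q[0]]).as_matrix(),s
def go(xyz,yawdir=None):
    """fractions to get TCP to xyz with tool y along world angle yawdir (rad, mod pi)"""
    p,M,_=tool(); d=M.T@(np.array(xyz)-p)/500; sp=0
    if yawdir is not None:
        a=np.arctan2(M[1,1],M[0,1]); e=(yawdir-a+np.pi/2)%np.pi-np.pi/2; sp=-e/1.5
    print("xyz",d.round(4).tolist(),"spin",round(sp,4),"dist",round(float(np.linalg.norm(d)*500)))
def st():
    p,M,s=tool(); print("t",round(s["clock"],2),"tcp",p.round(1),"yaw_y",round(np.arctan2(M[1,1],M[0,1]),3),"F",np.round(s["wrist_force"],1),"w",round(s["width"],3),"g",round(s["grip_force"],1),"tz",M[:,2].round(3))
E
python3 - <<'E'
from h import *
pr={"side":(2.4,(170,95)),"scene":(2.85,(110,120))}
P={n:grab(n) for n in pr}
def c(n,pts,z):
    k,o=pr[n]; return cast(P[n],np.array(pts)/k+o,z)[:,:2].round(0).tolist()
S="side"
print("wine fore,spine",c(S,[(69,243),(164,248)],175))
print("menuR",c(S,[(92,200),(185,206)],145),"menuF",c(S,[(213,281),(308,297)],145))
print("rows",c(S,[(122,132),(211,140),(133,97),(224,103),(135,66),(221,70),(147,35),(232,39)],151))
print("rack front corners floor?",c(S,[(240,80),(212,228)],0),"rack left cheek top back/front",c(S,[(105,182),(212,190)],100))
print("easel tab tip, panel rear corners, base front",c(S,[(54,452),(115,402),(85,522)],50),c(S,[(258,422),(238,570)],72))
n="scene"
print("wine fore top",c(n,[(360,36)],175),"easel tab tip, rear corners",c(n,[(203,101),(130,122),(240,139)],50))
print("rack front floor corners",c(n,[(450,248),(682,282)],0), "row fore mids",c(n,[(515,90),(565,97),(612,103),(660,110)],151))
print("menuR fore",c(n,[(424,70)],145),"menuF fore",c(n,[(316,158)],145))
print("pad,votive",c(n,[(587,415)],12),c(n,[(700,440)],0),"lip front corners top",c(n,[(62,205),(205,240)],72))
E
```

```text
wine fore,spine [[692.0, 64.0], [583.0, 47.0]]
menuR [[689.0, -15.0], [576.0, -31.0]] menuF [[521.0, 62.0], [409.0, 59.0]]
rows [[676.0, -117.0], [563.0, -129.0], [676.0, -174.0], [559.0, -190.0], [686.0, -224.0], [573.0, -242.0], [682.0, -279.0], [569.0, -297.0]]
rack front corners floor? [[562.0, -348.0], [551.0, -89.0]] rack left cheek top back/front [[690.0, -71.0], [553.0, -88.0]]
easel tab tip, panel rear corners, base front [[666.0, 272.0], [612.0, 198.0], [609.0, 342.0]] [[440.0, 195.0], [431.0, 362.0]]
wine fore top [[690.0, 57.0]] easel tab tip, rear corners [[668.0, 260.0], [611.0, 333.0], [615.0, 191.0]]
rack front floor corners [[551.0, -84.0], [567.0, -347.0]] row fore mids [[669.0, -128.0], [671.0, -184.0], [674.0, -235.0], [675.0, -287.0]]
menuR fore [[684.0, -20.0]] menuF fore [[520.0, 57.0]]
pad,votive [[366.0, -265.0]] [[372.0, -378.0]] lip front corners top [[449.0, 334.0], [441.0, 161.0]]
```

```bash
python3 -c "
from h import *
go((610,268,190),1.571);go((410,440,190),1.571)"
```

```text
xyz [-1.0346, -0.4603, 0.0826] spin -0.1787 dist 568
xyz [-0.5579, -0.2344, 0.0826] spin -0.1787 dist 305
```

>>> {"fn": "apply_moves", "kwargs": {"rows": [{"xyz":[-0.1,-0.05,0.01],"spin":-0.03},{"xyz":[-0.18,-0.09,0.02],"spin":-0.06},{"xyz":[-0.26,-0.12,0.03],"spin":-0.09},{"xyz":[-0.34,-0.15,0.05],"spin":-0.12},{"xyz":[-0.42,-0.18,0.06],"spin":-0.15},{"xyz":[-0.5,-0.21,0.07],"spin":-0.179},{"xyz":[-0.56,-0.234,0.08],"spin":-0.179},{"xyz":[-0.56,-0.234,0.08],"spin":-0.179}], "claw": 1}}

```text
clock: 2.0
tool_pos: [413.6, 437.5, 190.6]
ee_rot: [-0.0, 0.002, 1.0, -0.001]
wrist_force: [-1.5, 0.7, 0.0]
width: 0.997
grip_force: 0.0
```

```bash
python3 -c "
from h import *
st();go((610,268,190),1.571)"
```

```text
t 2.0 tcp [413.6 437.5 190.6] yaw_y 1.567 F [-1.5  0.7  0. ] w 0.997 g 0.0 tz [-0.    -0.001 -1.   ]
xyz [-0.3941, -0.3373, 0.0014] spin -0.0029 dist 259
```

>>> {"fn": "apply_moves", "kwargs": {"rows": [{"xyz":[-0.07,-0.06,0]},{"xyz":[-0.14,-0.12,0]},{"xyz":[-0.21,-0.18,0]},{"xyz":[-0.28,-0.24,0]},{"xyz":[-0.34,-0.29,0]},{"xyz":[-0.394,-0.338,0]},{"xyz":[-0.394,-0.338,0]}]}}

```text
$.rows[0]: bad value
```

```bash
python3 - <<'E'
from h import *
st();p=grab("wrist");cv2.imwrite("pics/w1.png",p["frame"][:,:,::-1])
print(p["mtx"].round(1).tolist(),p["world_from_camera"].round(2).tolist())
for m in("easel_tab","easel"):
  for d in manip.trace(p,m)[:2]: print(m,round(d["confidence"],2),d["extent"])
E
```

```text
t 2.0 tcp [413.6 437.5 190.6] yaw_y 1.567 F [-1.5  0.7  0. ] w 0.997 g 0.0 tz [-0.    -0.001 -1.   ]
[[297.3, 0.0, 254.0], [0.0, 297.3, 188.0], [0.0, 0.0, 1.0]] [[0.01, 0.95, 0.31, 334.85], [1.0, -0.01, -0.0, 437.48], [-0.0, 0.31, -0.95, 333.06], [0.0, 0.0, 0.0, 1.0]]
easel_tab 0.6 [64.2, 240.1, 186.0, 326.1]
easel 0.68 [46.7, 186.7, 196.6, 326.0]
```

View pics/w1.png

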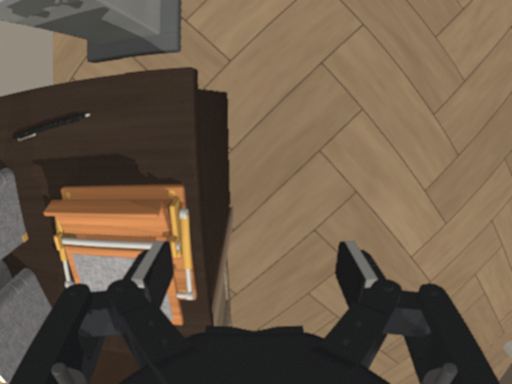

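The move was refused (spin required); the picture shows the easel at left (~(120,245)), still not under the gripper.

>>> {"fn": "apply_moves", "kwargs": {"rows": [{"xyz":[-0.07,-0.06,0],"spin":0},{"xyz":[-0.14,-0.12,0],"spin":0},{"xyz":[-0.21,-0.18,0],"spin":0},{"xyz":[-0.28,-0.24,0],"spin":0},{"xyz":[-0.34,-0.29,0],"spin":0},{"xyz":[-0.394,-0.338,0],"spin":0},{"xyz":[-0.394,-0.338,0],"spin":0}]}}

```text
clock: 2.85
tool_pos: [610.4, 269.5, 191.7]
ee_rot: [0.001, 0.001, 1.0, -0.0]
wrist_force: [-0.3, 0.6, -0.5]
width: 1.004
grip_force: 0.0
```

```bash
python3 - <<'E'
from h import *
st();p=grab("wrist");cv2.imwrite("pics/w2.png",p["frame"][:,:,::-1])
print(p["world_from_camera"].round(2).tolist())
for m in("easel_tab","easel"):
  for d in manip.trace(p,m)[:2]: print(m,round(d["confidence"],2),d["extent"])
E
```

```text
t 2.85 tcp [610.4 269.5 191.7] yaw_y 1.569 F [-0.3  0.6 -0.5] w 1.004 g 0.0 tz [ 0.002 -0.    -1.   ]
[[0.0, 0.95, 0.31, 531.33], [1.0, -0.0, -0.0, 269.24], [-0.0, 0.31, -0.95, 334.0], [0.0, 0.0, 0.0, 1.0]]
easel_tab 0.79 [168.1, 55.8, 339.0, 229.3]
easel_tab 0.53 [1.0, 133.0, 14.2, 155.3]
easel 0.9 [157.3, 3.2, 347.9, 229.0]
```

View pics/w2.png

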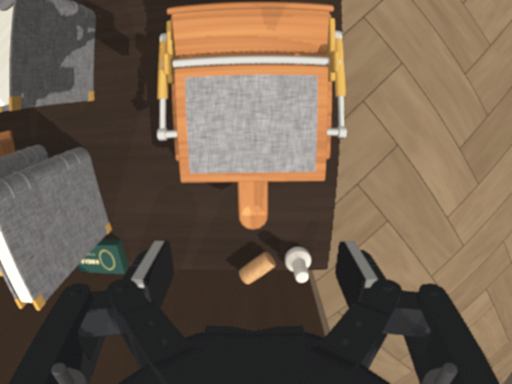

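The tab is clear at (253,181)-(253,228), with cork (257,267) and stopper (298,262) beyond it.

```bash
python3 - <<'E'
from h import *
p=grab("wrist")
print(cast(p,[(253,228),(240,200),(267,200),(182,181),(327,180),(178,66),(328,66)],50)[:,:2].round(1).tolist())
print(cast(p,[(241,270),(275,255),(256,283),(252,251),(298,262),(286,262),(312,262)],10)[:,:2].round(1).tolist())
a,b=cast(p,[(182,181),(327,180)],50)[:,:2]; print(np.arctan2(*(b-a)[::-1]))
E
```

```text
[[664.2, 271.0], [632.7, 257.8], [632.7, 285.3], [612.4, 199.0], [611.3, 346.1], [497.9, 199.6], [497.9, 342.3]]
[[744.1, 255.4], [721.3, 298.6], [765.1, 274.9], [715.3, 269.7], [732.5, 328.6], [732.1, 313.1], [733.1, 347.1]]
1.5786831065534674
```

>>> {"fn": "apply_moves", "kwargs": {"rows": [{"xyz":[-0.062,0.004,0],"spin":0},{"xyz":[-0.062,0.004,0.1],"spin":0},{"xyz":[-0.062,0.004,0.2],"spin":0},{"xyz":[-0.062,0.004,0.27],"spin":0},{"xyz":[-0.062,0.004,0.31],"spin":0},{"xyz":[-0.062,0.004,0.327],"spin":0},{"xyz":[-0.062,0.004,0.327],"spin":0}]}}

```text
clock: 3.75
tool_pos: [638.9, 273.8, 27.9]
ee_rot: [-0.0, -0.001, 1.0, -0.0]
wrist_force: [0.3, 0.5, 0.1]
width: 0.999
grip_force: 0.0
```

>>> {"fn": "apply_moves", "kwargs": {"rows": [{"xyz":[0,0,0],"spin":0},{"xyz":[0,0,0],"spin":0},{"xyz":[0,0,0],"spin":0},{"xyz":[0,0,0],"spin":0},{"xyz":[0,0,0],"spin":0},{"xyz":[0,0,0],"spin":0},{"xyz":[0,0,0],"spin":0},{"xyz":[0,0,0],"spin":0}], "claw": -1, "grip_force": 40}}

```text
clock: 4.55
tool_pos: [640.6, 271.4, 30.0]
ee_rot: [0.001, -0.001, 1.0, -0.002]
wrist_force: [-0.7, -6.7, 6.4]
width: 0.34
grip_force: 39.1
```

>>> {"fn": "apply_moves", "kwargs": {"rows": [{"xyz":[0.003,0,-0.045],"spin":0},{"xyz":[0.013,0,-0.088],"spin":0},{"xyz":[0.03,0,-0.13],"spin":0},{"xyz":[0.052,0,-0.168],"spin":0},{"xyz":[0.08,0,-0.203],"spin":0},{"xyz":[0.113,0,-0.233],"spin":0},{"xyz":[0.15,0,-0.258],"spin":0},{"xyz":[0.183,0,-0.275],"spin":0}]}}

```text
clock: 5.35
tool_pos: [545.7, 270.0, 163.9]
ee_rot: [-0.002, -0.001, 1.0, -0.003]
wrist_force: [-1.8, -8.3, -7.3]
width: 0.338
grip_force: 40.1
```

```bash
python3 - <<'E'
from h import *
st();p=grab("side");cv2.imwrite("pics/s2.png",cv2.resize(p["frame"][230:345,170:350,::-1],None,fx=3.5,fy=3.5))
E
```

```text
t 5.35 tcp [545.7 270.  163.9] yaw_y 1.572 F [-1.8 -8.3 -7.3] w 0.338 g 40.1 tz [-0.004 -0.007 -1.   ]
```

View pics/s2.png

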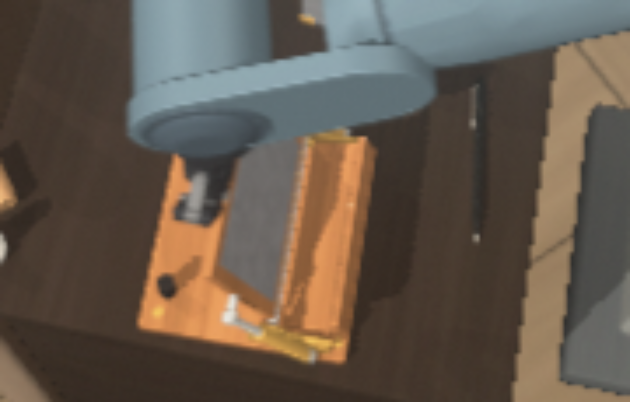

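The panel is raised; release and lift.

>>> {"fn": "apply_moves", "kwargs": {"rows": [{"xyz":[0,0,0],"spin":0},{"xyz":[0,0,0],"spin":0},{"xyz":[0,0,0],"spin":0},{"xyz":[0,0,0],"spin":0},{"xyz":[0,0,-0.04],"spin":0},{"xyz":[0,0,-0.12],"spin":0},{"xyz":[0,0,-0.22],"spin":0},{"xyz":[0,0,-0.3],"spin":0}], "claw": 0.5}}

```text
clock: 6.2
tool_pos: [548.2, 273.3, 318.3]
ee_rot: [0.001, -0.0, 1.0, 0.0]
wrist_force: [0.4, 0.4, 0.4]
width: 0.751
grip_force: 0.0
```

```bash
python3 - <<'E'
from h import *
st();go((585,45,290),1.55)
E
```

```text
t 6.2 tcp [548.2 273.3 318.3] yaw_y 1.572 F [0.4 0.4 0.4] w 0.751 g 0.0 tz [ 0.002  0.001 -1.   ]
xyz [-0.0732, -0.4566, 0.0565] spin 0.0144 dist 233
```

>>> {"fn": "apply_moves", "kwargs": {"rows": [{"xyz":[-0.02,-0.09,0.01],"spin":0},{"xyz":[-0.04,-0.18,0.02],"spin":0},{"xyz":[-0.06,-0.27,0.02],"spin":0},{"xyz":[-0.08,-0.36,0.03],"spin":0},{"xyz":[-0.1,-0.446,0.036],"spin":0},{"xyz":[-0.1,-0.446,0.036],"spin":0},{"xyz":[-0.1,-0.446,0.036],"spin":0}], "claw": 1}}

```text
clock: 6.9
tool_pos: [598.1, 49.4, 297.2]
ee_rot: [-0.0, 0.001, 1.0, 0.0]
wrist_force: [1.0, 0.5, 0.4]
width: 0.998
grip_force: 0.0
```

```bash
python3 - <<'E'
from h import *
st();p=grab("wrist");cv2.imwrite("pics/w3.png",p["frame"][:,:,::-1])
for m in("wine_list","menu_0","row_0"):
  for d in manip.spot_in(p,m)[:4]: print(m,round(d["confidence"],2),np.round(d["extent"]))
E
```

```text
t 6.9 tcp [598.1  49.4 297.2] yaw_y 1.57 F [1.  0.5 0.4] w 0.998 g 0.0 tz [-0.     0.001 -1.   ]
wine_list 0.96 [234. 139. 279. 275.]
wine_list 0.47 [ 3. 14. 33. 55.]
menu_0 0.96 [248.   0. 284. 101.]
menu_0 0.63 [164. 136. 222. 254.]
row_0 0.88 [  1. 138.  61. 239.]
row_0 0.84 [ 20. 139.  79. 241.]
row_0 0.73 [ 46. 132. 114. 243.]
```

View pics/w3.png

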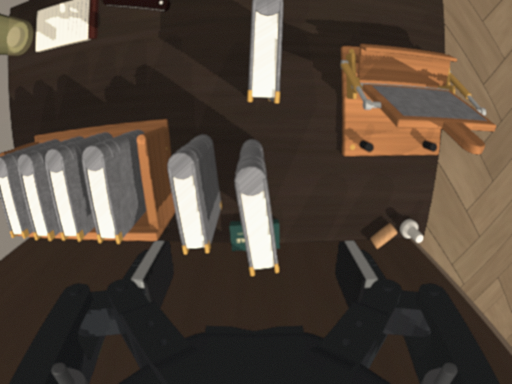

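The view shows the wine list (250,166)-(266,272), rear menu (184,147)-(197,249), front menu's fore-edge (264,100), the four row menus, and the easel open.

```bash
python3 - <<'E'
from h import *
p=grab("wrist")
def L(n,a,b,z):
    A,B=cast(p,[a,b],z)[:,:2]; d=B-A; print(n,A.round(),B.round(),"len",round(np.hypot(*d)),"yaw",round(np.arctan2(d[1],d[0]),3),"mid",((A+B)/2).round(1))
L("wine",(250,166),(266,272),175); L("winecorners",(252,274),(279,270),175)
L("menuR",(184,146),(197,249),145);L("menuRcorners",(184,251),(210,248),145);L("menuFcorners",(248,101),(281,100),145)
L("row",(95,147),(113,240),151);L("row",(59,149),(77,238),151);L("row",(28,154),(44,237),151);L("row",(2,160),(18,236),151)
print("easel base corners",cast(p,[(343,155),(437,156)],12)[:,:2].round(), "panel", cast(p,[(355,92)],45)[:,:2])
E
```

```text
wine [583.  47.] [698.  64.] len 116 yaw 0.143 mid [640.7  55.5]
winecorners [701.  49.] [696.  78.] len 29 yaw 1.743 mid [698.3  63.2]
menuR [569. -21.] [688. -14.] len 119 yaw 0.052 mid [628.5 -17.5]
menuRcorners [691. -30.] [686.   1.] len 31 yaw 1.729 mid [688.6 -14.7]
menuFcorners [525.  45.] [523.  77.] len 32 yaw 1.61 mid [524.1  61.1]
row [ 566. -122.] [ 677. -117.] len 112 yaw 0.042 mid [ 621.6 -119.3]
row [ 565. -173.] [ 678. -171.] len 113 yaw 0.021 mid [ 621.8 -172. ]
row [ 569. -226.] [ 681. -229.] len 113 yaw -0.024 mid [ 624.9 -227.8]
row [ 574. -281.] [ 684. -284.] len 110 yaw -0.029 mid [ 629.  -282.4]
easel base corners [[605. 185.]
 [600. 358.]] panel [[509.5502555  187.79105071]]
```

```bash
python3 - <<'E'
from h import *
p,M,s=tool(); print(np.round(s["q"],2)); go((611.5,49.7,215),1.571+.155);go((611.5,49.7,134),1.571+.155)
E
```

```text
[-0.1   0.08  1.62  0.    1.44 -1.68]
xyz [-0.0275, -0.0034, 0.1651] spin -0.1017 dist 84
xyz [-0.0274, -0.0034, 0.3271] spin -0.1017 dist 164
```

>>> {"fn": "apply_moves", "kwargs": {"rows": [{"xyz":[-0.0275,-0.0034,0.0],"spin":-0.1017},{"xyz":[-0.0275,-0.0034,0.08],"spin":-0.1017},{"xyz":[-0.0275,-0.0034,0.16],"spin":-0.1017},{"xyz":[-0.0275,-0.0034,0.24],"spin":-0.1017},{"xyz":[-0.0275,-0.0034,0.3],"spin":-0.1017},{"xyz":[-0.0275,-0.0034,0.327],"spin":-0.1017},{"xyz":[-0.0275,-0.0034,0.327],"spin":-0.1017}], "claw": 0.41}}

```text
clock: 7.85
tool_pos: [610.3, 49.2, 131.9]
ee_rot: [-0.002, -0.077, 0.997, 0.0]
wrist_force: [-0.7, 0.4, -0.0]
width: 0.706
grip_force: 0.0
```

>>> {"fn": "apply_moves", "kwargs": {"rows": [{"xyz":[0,0,0],"spin":0},{"xyz":[0,0,0],"spin":0},{"xyz":[0,0,0],"spin":0},{"xyz":[0,0,0],"spin":0},{"xyz":[0,0,0],"spin":0},{"xyz":[0,0,0],"spin":0}], "claw": -1, "grip_force": 70}}

```text
clock: 8.45
tool_pos: [613.2, 48.2, 136.5]
ee_rot: [0.002, -0.077, 0.997, -0.0]
wrist_force: [-0.4, -0.1, 6.2]
width: 0.342
grip_force: 69.8
```

>>> {"fn": "apply_moves", "kwargs": {"rows": [{"xyz":[0,0,-0.04],"spin":0},{"xyz":[0,0,-0.1],"spin":0},{"xyz":[0,0,-0.18],"spin":0},{"xyz":[0,0,-0.26],"spin":0},{"xyz":[0,0,-0.34],"spin":0},{"xyz":[0,0,-0.42],"spin":0},{"xyz":[0,0,-0.48],"spin":0},{"xyz":[0,0,-0.48],"spin":0}]}}

```text
clock: 9.25
tool_pos: [613.2, 48.2, 380.2]
ee_rot: [0.005, -0.077, 0.997, -0.001]
wrist_force: [1.1, -0.2, -1.5]
width: 0.343
grip_force: 49.3
```

```bash
python3 - <<'E'
from h import *
st();go((510,180,376),0)
E
```

```text
t 9.25 tcp [613.2  48.2 380.2] yaw_y 1.724 F [ 1.1 -0.2 -1.5] w 0.343 g 49.3 tz [ 0.01  -0.001 -1.   ]
xyz [0.1638, 0.292, 0.006] spin -0.945 dist 167
```

>>> {"fn": "apply_moves", "kwargs": {"rows": [{"xyz":[0.02,0.04,0],"spin":0.1},{"xyz":[0.04,0.08,0],"spin":0.2},{"xyz":[0.06,0.12,0],"spin":0.3},{"xyz":[0.08,0.16,0],"spin":0.4},{"xyz":[0.1,0.2,0],"spin":0.5},{"xyz":[0.12,0.23,0],"spin":0.6},{"xyz":[0.14,0.26,0],"spin":0.7},{"xyz":[0.16,0.29,0],"spin":0.8}], "grip_force": 70}}

```text
clock: 10.05
tool_pos: [509.1, 179.9, 371.6]
ee_rot: [-0.001, 0.502, 0.865, -0.001]
wrist_force: [-0.3, 0.3, -1.7]
width: 0.342
grip_force: 72.0
```

```bash
python3 - <<'E'
from h import *
st();go((466,299,378),0)
for n in("side","scene"):
    p=grab(n)
    cv2.imwrite(f"pics/{n}3.png",p["frame"][:,:,::-1])
    if n=="side":
        cv2.imwrite("pics/s3.png",cv2.resize(p["frame"][200:345,150:350,::-1],None,fx=3.5,fy=3.5))
E
```

```text
t 10.05 tcp [509.1 179.9 371.6] yaw_y 0.518 F [-0.3  0.3 -1.7] w 0.342 g 72.0 tz [-0.003 -0.    -1.   ]
xyz [0.2496, 0.0429, -0.0125] spin 0.3452 dist 127
```

View pics/s3.png

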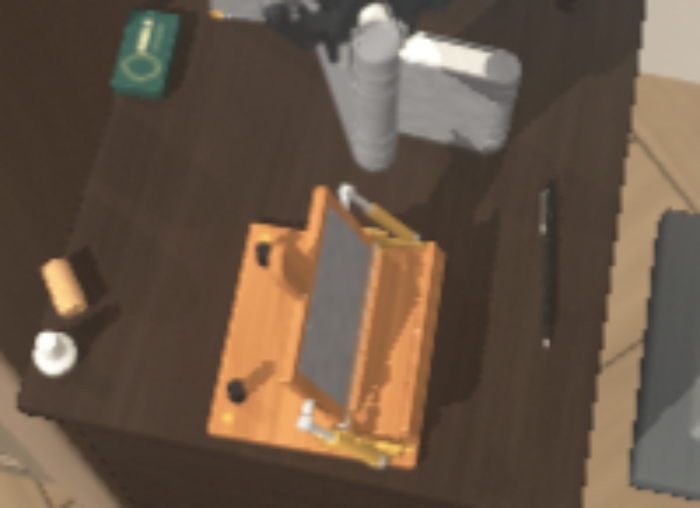

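The easel is open and clear; its base rear corners are at crop (250,224),(208,432). The held book hangs above.

```bash
python3 - <<'E'
from h import *
p=grab("side")
f=lambda a,z:cast(p,np.array(a)/3.5+[150,200],z)[:,:2].round(1).tolist()
print("base rear",f([(250,224),(208,432)],12),"lip top",f([(443,243),(418,445)],72),"base bottom front",f([(415,467)],0))
print("hinge line",f([(374,250),(346,424)],48),"tab base",f([(298,385)],160),"tabtip",f([(322,187)],160))
print([ (round(d["confidence"],2),d["extent"]) for d in manip.spot_in(p,"easel")])
E
```

```text
base rear [[606.1, 187.8], [596.7, 360.5]] lip top [[442.9, 191.1], [433.0, 348.6]] base bottom front [[432.1, 350.5]]
hinge line [[496.9, 200.2], [489.9, 339.7]] tab base [[523.0, 344.3]] tabtip [[538.9, 197.7]]
[]
```

```bash
python3 -c "
from h import *
go((469,299.5,376),0.02)"
```

```text
xyz [0.2489, 0.0499, -0.007] spin 0.338 dist 127
```

>>> {"fn": "apply_moves", "kwargs": {"rows": [{"xyz":[0.06,0.012,-0.01],"spin":0.1},{"xyz":[0.12,0.024,-0.01],"spin":0.2},{"xyz":[0.18,0.036,-0.01],"spin":0.3},{"xyz":[0.249,0.05,-0.01],"spin":0.338},{"xyz":[0.249,0.05,-0.01],"spin":0.338},{"xyz":[0.249,0.05,-0.01],"spin":0.338}]}}

```text
clock: 10.85
tool_pos: [470.0, 299.5, 378.0]
ee_rot: [0.0, 0.7, 0.714, -0.001]
wrist_force: [0.1, 0.4, -2.1]
width: 0.342
grip_force: 72.2
```

```bash
python3 -c "
from h import *
st();go((469,299.5,225),0.02)"
```

```text
t 10.85 tcp [470.  299.5 378. ] yaw_y 0.019 F [ 0.1  0.4 -2.1] w 0.342 g 72.2 tz [-0.001 -0.001 -1.   ]
xyz [0.0003, -0.0018, 0.306] spin -0.0004 dist 153
```

>>> {"fn": "apply_moves", "kwargs": {"rows": [{"xyz":[0,-0.001,0.08],"spin":0},{"xyz":[0,-0.001,0.16],"spin":0},{"xyz":[0,-0.001,0.22],"spin":0},{"xyz":[0,-0.001,0.27],"spin":0},{"xyz":[0,-0.001,0.306],"spin":0},{"xyz":[0,-0.001,0.306],"spin":0}]}}

```text
clock: 11.45
tool_pos: [468.1, 297.6, 222.1]
ee_rot: [-0.001, 0.701, 0.713, -0.003]
wrist_force: [-0.3, -0.6, -1.8]
width: 0.342
grip_force: 71.9
```

```bash
python3 - <<'E'
from h import *
st()
a=grab("side")["frame"][220:345,180:340,::-1];b=grab("wrist")["frame"][:,:,::-1]
cv2.imwrite("pics/m4.png",np.hstack([cv2.resize(a,(491,384),interpolation=cv2.INTER_CUBIC),b[:,128:436]]))
E
```

```text
t 11.45 tcp [468.1 297.6 222.1] yaw_y 0.016 F [-0.3 -0.6 -1.8] w 0.342 g 71.9 tz [-0.006 -0.003 -1.   ]
```

View pics/m4.png

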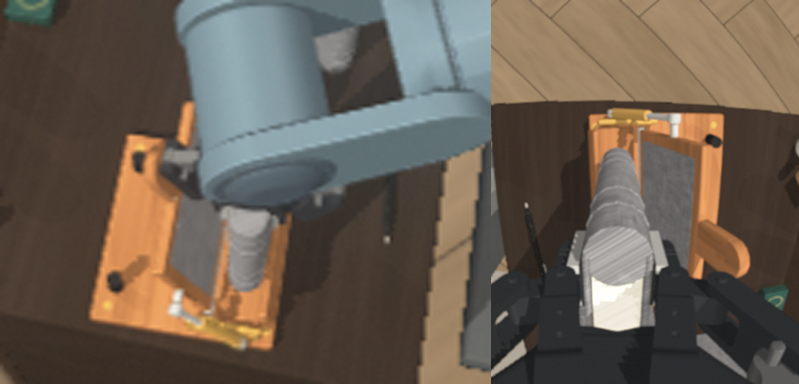

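Book is between lip and panel, ready to lower.

>>> {"fn": "apply_moves", "kwargs": {"rows": [{"xyz":[0,0,0.015],"spin":0},{"xyz":[0,0,0.03],"spin":0},{"xyz":[0,0,0.045],"spin":0},{"xyz":[0,0,0.056],"spin":0},{"xyz":[0,0,0.056],"spin":0}]}}

```text
clock: 12.05
tool_pos: [469.1, 299.6, 196.8]
ee_rot: [0.0, 0.701, 0.713, -0.0]
wrist_force: [1.5, -0.5, -1.9]
width: 0.345
grip_force: 72.0
```

>>> {"fn": "apply_moves", "kwargs": {"rows": [{"xyz":[0,0,0.005],"spin":0},{"xyz":[0,0,0.01],"spin":0},{"xyz":[0,0,0.012],"spin":0},{"xyz":[0,0,0.012],"spin":0}]}}

```text
clock: 12.45
tool_pos: [469.2, 299.7, 191.7]
ee_rot: [0.0, 0.701, 0.713, 0.0]
wrist_force: [0.7, -0.6, -2.3]
width: 0.344
grip_force: 72.1
```

Inside the lip, not yet in contact.

>>> {"fn": "apply_moves", "kwargs": {"rows": [{"xyz":[0,0,0.004],"spin":0},{"xyz":[0,0,0.008],"spin":0},{"xyz":[0,0,0.008],"spin":0}]}}

```text
clock: 12.75
tool_pos: [469.7, 300.0, 188.8]
ee_rot: [0.0, 0.701, 0.713, 0.001]
wrist_force: [-0.5, 1.3, 3.6]
width: 0.344
grip_force: 72.8
```

>>> {"fn": "apply_moves", "kwargs": {"rows": [{"xyz":[0,0,0.004],"spin":0},{"xyz":[0,0,0.008],"spin":0},{"xyz":[0,0,0.008],"spin":0}]}}

```text
clock: 13.05
tool_pos: [471.2, 300.6, 187.4]
ee_rot: [0.001, 0.701, 0.713, 0.002]
wrist_force: [-1.3, 1.4, 12.9]
width: 0.34
grip_force: 73.9
```

>>> {"fn": "apply_moves", "kwargs": {"rows": [{"xyz":[0,0,-0.007],"spin":0},{"xyz":[0,0,-0.007],"spin":0},{"xyz":[0,0,-0.007],"spin":0},{"xyz":[0,0,-0.007],"spin":0}], "claw": 0.3}}

```text
clock: 13.45
tool_pos: [468.9, 299.6, 186.7]
ee_rot: [-0.0, 0.701, 0.713, -0.0]
wrist_force: [-0.1, 0.6, 1.3]
width: 0.654
grip_force: 0.1
```

>>> {"fn": "apply_moves", "kwargs": {"rows": [{"xyz":[0.006,0.01,0],"spin":0},{"xyz":[0.008,0.02,0],"spin":0},{"xyz":[0.008,0.03,0],"spin":0},{"xyz":[0.008,0.04,0],"spin":0},{"xyz":[0.008,0.05,0],"spin":0},{"xyz":[0.008,0.06,0],"spin":0}]}}

```text
clock: 14.05
tool_pos: [499.7, 304.2, 187.3]
ee_rot: [0.0, 0.701, 0.713, -0.0]
wrist_force: [1.2, 1.5, 0.2]
width: 0.647
grip_force: 0.2
```

```bash
python3 - <<'E'
from h import *
st()
a=grab("side")["frame"][220:345,180:340,::-1];b=grab("wrist")["frame"][:,:,::-1]
cv2.imwrite("pics/m5.png",np.hstack([cv2.resize(a,(491,384),interpolation=cv2.INTER_CUBIC),b[:,128:436]]))
E
```

```text
t 14.05 tcp [499.7 304.2 187.3] yaw_y 0.017 F [1.2 1.5 0.2] w 0.647 g 0.2 tz [ 0. -0. -1.]
```

View pics/m5.png

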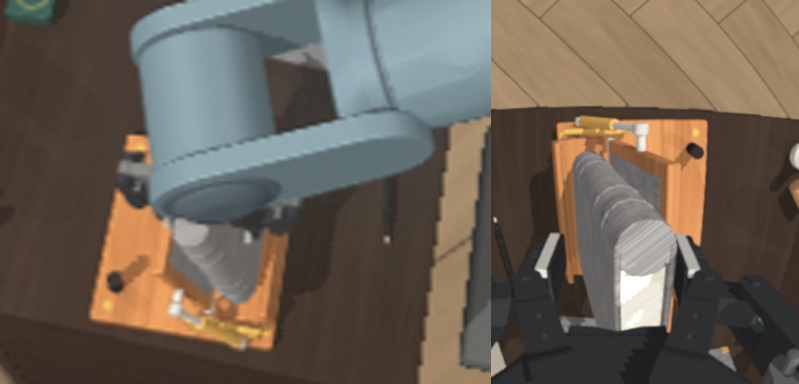

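The book leans on the rear finger; continue back until the panel takes it.

>>> {"fn": "apply_moves", "kwargs": {"rows": [{"xyz":[0,0.01,0],"spin":0},{"xyz":[0,0.02,0],"spin":0},{"xyz":[0,0.03,0],"spin":0},{"xyz":[0,0.04,0],"spin":0},{"xyz":[0,0.048,0],"spin":0},{"xyz":[0,0.048,0],"spin":0},{"xyz":[0,0.048,0],"spin":0}]}}

```text
clock: 14.85
tool_pos: [523.1, 304.7, 187.2]
ee_rot: [-0.0, 0.701, 0.713, -0.0]
wrist_force: [0.3, -0.2, 0.3]
width: 0.649
grip_force: 0.0
```

>>> {"fn": "apply_moves", "kwargs": {"rows": [{"xyz":[0,0,-0.02],"spin":0},{"xyz":[0,0.005,-0.06],"spin":0},{"xyz":[0,0.01,-0.12],"spin":0},{"xyz":[0,0.01,-0.2],"spin":0},{"xyz":[0,0.01,-0.28],"spin":0},{"xyz":[-0.08,0.01,-0.32],"spin":0.1},{"xyz":[-0.16,0.01,-0.32],"spin":0},{"xyz":[-0.24,0.01,-0.32],"spin":-0.1}]}}

```text
clock: 15.65
tool_pos: [530.2, 184.1, 349.6]
ee_rot: [0.001, 0.643, 0.766, 0.001]
wrist_force: [-0.2, -0.5, -0.4]
width: 0.649
grip_force: 0.0
```

```bash
python3 - <<'E'
from h import *
st()
a=grab("side")["frame"][200:345,180:340,::-1];b=grab("scene")["frame"][120:240,110:270,::-1]
cv2.imwrite("pics/m6.png",np.hstack([cv2.resize(a,(400,400),interpolation=cv2.INTER_CUBIC),cv2.resize(b,(400,400),interpolation=cv2.INTER_CUBIC)]))
go((480,62,260),1.571)
E
```

```text
t 15.65 tcp [530.2 184.1 349.6] yaw_y 0.174 F [-0.2 -0.5 -0.4] w 0.649 g 0.0 tz [ 0.003  0.    -1.   ]
xyz [-0.2193, -0.1388, 0.1773] spin -0.9378 dist 157
```

View pics/m6.png

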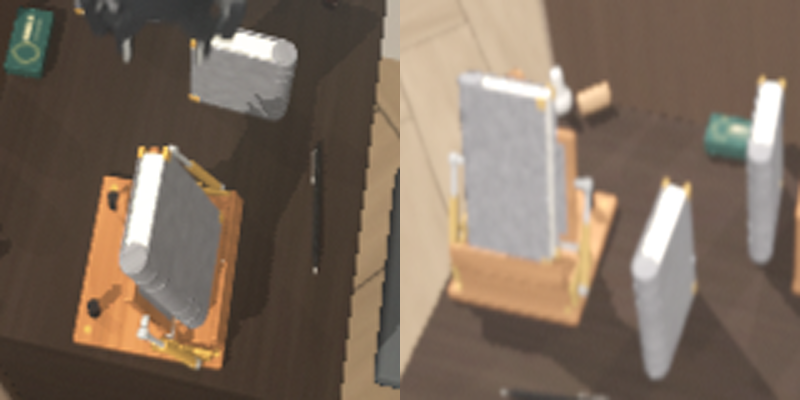

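Wine list leans on the panel. Check its centring numerically.

```bash
python3 - <<'E'
from h import *
p=grab("side");q=grab("scene")
fs=lambda a,z:cast(p,np.array(a)*[.4,.3625]+[180,200],z)[:,:2].round(1).tolist()
fq=lambda a,z:cast(q,np.array(a)*[.4,.3]+[110,120],z)[:,:2].round(1).tolist()
print("top side fore,spine",fs([(155,152),(132,268)],208),"base rear corners",fs([(104,178),(75,342)],12),"base front",fs([(243,195)],72))
print("scene top front edge",fq([(461,77),(550,98)],208),"lip front bottom corners",fq([(450,292),(577,322)],0),"lip top",fq([(455,245),(580,282)],72))
E
```

```text
top side fore,spine [[533.1, 219.8], [531.2, 327.1]] base rear corners [[605.2, 189.2], [594.8, 361.6]] base front [[440.5, 194.3]]
scene top front edge [[645.2, -139.2], [642.4, -245.9]] lip front bottom corners [[566.7, -155.1], [569.6, -320.2]] lip top [[565.2, -156.6], [557.6, -312.1]]
```

>>> {"fn": "apply_moves", "kwargs": {"rows": [{"xyz":[-0.03,-0.02,0.02],"spin":-0.1},{"xyz":[-0.06,-0.04,0.04],"spin":-0.2},{"xyz":[-0.09,-0.06,0.06],"spin":-0.3},{"xyz":[-0.12,-0.1,0.08],"spin":-0.4},{"xyz":[-0.16,-0.13,0.1],"spin":-0.5},{"xyz":[-0.2,-0.16,0.12],"spin":-0.6},{"xyz":[-0.23,-0.19,0.14],"spin":-0.7},{"xyz":[-0.25,-0.2,0.15],"spin":-0.8}]}}

```text
clock: 16.65
tool_pos: [451.2, 45.4, 271.6]
ee_rot: [-0.001, 0.099, 0.995, 0.0]
wrist_force: [0.7, -0.5, -0.3]
width: 0.65
grip_force: 0.0
```

```bash
python3 -c "
from h import *
st();go((430,58,240),1.6)"
```

```text
t 16.65 tcp [451.2  45.4 271.6] yaw_y 1.372 F [ 0.7 -0.5 -0.3] w 0.65 g 0.0 tz [-0.001  0.    -1.   ]
xyz [0.0465, 0.0164, 0.0633] spin -0.1517 dist 40
```

>>> {"fn": "apply_moves", "kwargs": {"rows": [{"xyz":[0.02,0.008,0.02],"spin":-0.1},{"xyz":[0.046,0.016,0.06],"spin":-0.152},{"xyz":[0.046,0.016,0.06],"spin":-0.152},{"xyz":[0.046,0.016,0.06],"spin":-0.152}], "claw": 0.6}}

```text
clock: 17.05
tool_pos: [431.6, 58.3, 242.8]
ee_rot: [0.0, -0.011, 1.0, 0.0]
wrist_force: [-0.2, -0.3, 0.6]
width: 0.801
grip_force: 0.0
```

```bash
python3 - <<'E'
from h import *
st();p=grab("wrist");cv2.imwrite("pics/w7.png",p["frame"][:,:,::-1])
E
```

```text
t 17.05 tcp [431.6  58.3 242.8] yaw_y 1.594 F [-0.2 -0.3  0.6] w 0.801 g 0.0 tz [ 0.  0. -1.]
```

View pics/w7.png

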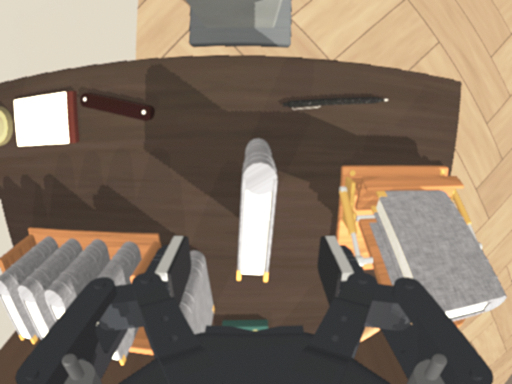

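Menu at (260,160) spine to (253,279) fore; rack at left, easel with wine list at right.

```bash
python3 - <<'E'
from h import *
p=grab("wrist")
A,B,C,D=cast(p,[(260,161),(253,279),(238,279),(268,281)],145)[:,:2]
d=B-A;print(A.round(1),B.round(1),np.hypot(*d).round(),"yaw",np.arctan2(d[1],d[0]).round(3),"cornyaw",(np.arctan2(*(D-C)[::-1])-np.pi/2).round(3))
u=d/np.hypot(*d); c=B-60*u; g=c-34*u; print("c",c.round(1),"g",g.round(1))
go((g[0],g[1],104),np.pi/2+np.arctan2(d[1],d[0]))
E
```

```text
[407.5  62. ] [524.8  58.5] 117.0 yaw -0.029 cornyaw -0.061
c [464.9  60.3] g [430.9  61.3]
xyz [0.0034, 0.0071, 0.2793] spin 0.0348 dist 140
```

>>> {"fn": "apply_moves", "kwargs": {"rows": [{"xyz":[0.003,0.006,0.08],"spin":0.025},{"xyz":[0.003,0.006,0.16],"spin":0.025},{"xyz":[0.003,0.006,0.22],"spin":0.025},{"xyz":[0.003,0.006,0.26],"spin":0.025},{"xyz":[0.003,0.006,0.279],"spin":0.025},{"xyz":[0.003,0.006,0.279],"spin":0.025}]}}

```text
clock: 17.75
tool_pos: [429.9, 60.6, 102.5]
ee_rot: [-0.001, 0.007, 1.0, 0.0]
wrist_force: [-0.8, 0.4, 0.1]
width: 0.798
grip_force: 0.0
```

>>> {"fn": "apply_moves", "kwargs": {"rows": [{"xyz":[0,0,0],"spin":0},{"xyz":[0,0,0],"spin":0},{"xyz":[0,0,0],"spin":0},{"xyz":[0,0,0],"spin":0},{"xyz":[0,0,0],"spin":0},{"xyz":[0,0,0],"spin":0}], "claw": -1, "grip_force": 70}}

```text
clock: 18.35
tool_pos: [431.0, 60.5, 104.4]
ee_rot: [0.001, 0.007, 1.0, -0.0]
wrist_force: [-1.6, 0.3, 5.8]
width: 0.343
grip_force: 69.2
```

>>> {"fn": "apply_moves", "kwargs": {"rows": [{"xyz":[0,0,-0.02],"spin":0},{"xyz":[0,0,-0.04],"spin":0},{"xyz":[0,0,-0.06],"spin":0},{"xyz":[0,0,-0.06],"spin":0}]}}

```text
clock: 18.75
tool_pos: [431.0, 60.5, 134.7]
ee_rot: [0.002, 0.007, 1.0, -0.0]
wrist_force: [0.6, -0.0, -1.0]
width: 0.342
grip_force: 69.0
```

```bash
python3 - <<'E'
from h import *
st();p=grab("wrist")
go((450,-202,140),1.57)
for n in ("side","scene"):
  p=grab(n);cv2.imwrite(f"pics/{n}8.png",p["frame"][:,:,::-1])
a=cv2.imread("pics/scene8.png")[135:235,255:365];b=cv2.imread("pics/side8.png")[100:200,205:280]
cv2.imwrite("pics/m8.png",np.hstack([cv2.resize(a,(462,420),interpolation=cv2.INTER_CUBIC),cv2.resize(b,(315,420),interpolation=cv2.INTER_CUBIC)]))
E
```

```text
t 18.75 tcp [431.   60.5 134.7] yaw_y 1.557 F [ 0.6 -0.  -1. ] w 0.342 g 69.0 tz [ 0.004 -0.    -1.   ]
xyz [-0.0465, -0.5244, -0.0121] spin -0.0088 dist 263
```

View pics/m8.png

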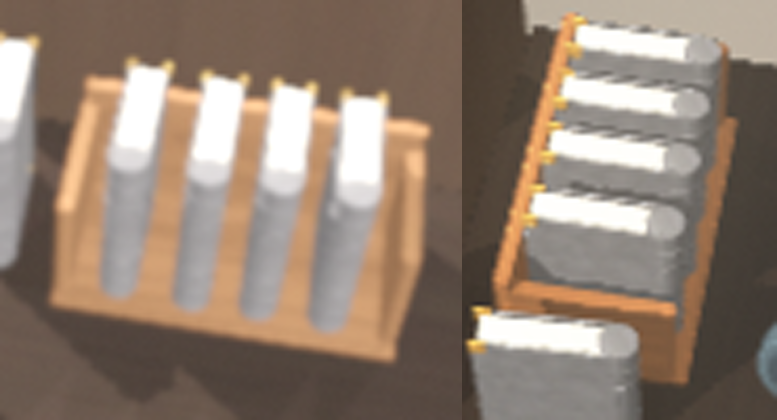

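Row of four stands in the rack; spine bases at crop (117,297),(192,310),(257,320),(327,330), rack front edge (52,305)-(393,357).

```bash
python3 - <<'E'
from h import *
p=grab("side");q=grab("scene")
fs=lambda a,z:cast(p,np.array(a)/4.2+[205,100],z)[:,:2].round(1).tolist()
fq=lambda a,z:cast(q,np.array(a)/4.2+[255,135],z)[:,:2].round(1).tolist()
print("scene base",fq([(117,297),(192,310),(257,320),(327,330)],6))
print("scene spine top mid-tip",fq([(126,168),(207,183),(281,193),(355,205)],151))
print("side spine tip",fs([(223,225),(237,160),(247,103),(258,50)],151))
print("side fore mid",fs([(71,208),(88,144),(96,88),(113,38)],151))
print("scene fore mid",fq([(150,67),(224,77),(294,87),(363,97)],151))
print("rack front bottom",fq([(52,305),(393,357)],0),"floor top front",fq([(54,295),(396,345)],6),"cheek tops front",fq([(65,208),(415,250)],100), "back wall top",fq([(92,80),(425,128)],112))
E
```

```text
scene base [[563.9, -131.4], [565.2, -190.3], [567.6, -240.5], [570.8, -293.7]]
scene spine top mid-tip [[562.2, -130.0], [561.5, -187.8], [564.4, -239.3], [565.3, -290.2]]
side spine tip [[562.7, -128.6], [564.3, -187.8], [567.5, -241.7], [569.3, -294.0]]
side fore mid [[673.6, -119.9], [675.4, -178.7], [682.1, -231.3], [680.9, -281.8]]
scene fore mid [[672.0, -127.4], [674.3, -183.3], [675.9, -235.6], [677.3, -286.4]]
rack front bottom [[548.6, -83.0], [561.8, -345.3]] floor top front [[554.0, -83.3], [569.0, -345.9]] cheek tops front [[560.7, -87.7], [581.4, -340.4]] back wall top [[689.7, -80.6], [697.9, -338.5]]
```

```bash
python3 -c "
from h import *
go((452,-164.8,135),1.623)"
```

```text
xyz [-0.0516, -0.4502, -0.0055] spin -0.0441 dist 227
```

>>> {"fn": "apply_moves", "kwargs": {"rows": [{"xyz":[0,-0.07,0],"spin":-0.01},{"xyz":[0,-0.15,0],"spin":-0.02},{"xyz":[0,-0.24,0],"spin":-0.04},{"xyz":[0,-0.32,0],"spin":-0.044},{"xyz":[-0.02,-0.4,0],"spin":-0.044},{"xyz":[-0.04,-0.44,0],"spin":-0.044},{"xyz":[-0.052,-0.45,0],"spin":-0.044},{"xyz":[-0.052,-0.45,0],"spin":-0.044}]}}

```text
clock: 19.8
tool_pos: [452.8, -165.0, 132.4]
ee_rot: [-0.0, -0.026, 1.0, 0.0]
wrist_force: [-0.6, 0.5, -2.6]
width: 0.345
grip_force: 70.4
```

```bash
python3 - <<'E'
from h import *
st()
p=grab("wrist");cv2.imwrite("pics/w9.png",p["frame"][:,:,::-1])
E
```

```text
t 19.8 tcp [ 452.8 -165.   132.4] yaw_y 1.622 F [-0.6  0.5 -2.6] w 0.345 g 70.4 tz [-0.001  0.001 -1.   ]
```

View pics/w9.png

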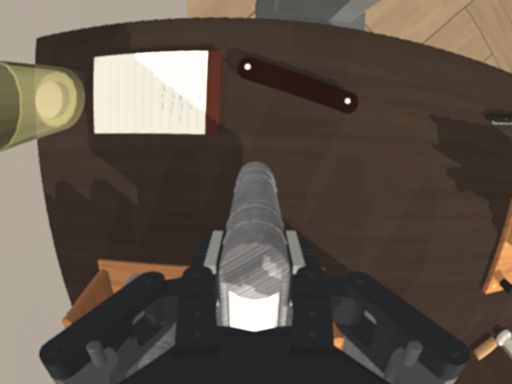

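The held menu is in front of the rack, aligned; the gap itself is hidden behind the gripper.

>>> {"fn": "apply_moves", "kwargs": {"rows": [{"xyz":[0,0,0.02],"spin":0},{"xyz":[0,0,0.038],"spin":0},{"xyz":[-0.02,0,0.038],"spin":0},{"xyz":[-0.04,0,0.038],"spin":0},{"xyz":[-0.05,0,0.038],"spin":0},{"xyz":[-0.06,0,0.038],"spin":0},{"xyz":[-0.06,0,0.038],"spin":0}]}}

```text
clock: 20.55
tool_pos: [483.5, -163.2, 114.1]
ee_rot: [0.0, -0.026, 1.0, -0.0]
wrist_force: [-0.5, 0.7, -2.7]
width: 0.344
grip_force: 70.4
```

```bash
python3 - <<'E'
from h import *
st()
for n in("scene","side"):
    p=grab(n)
    for m in ("menu_0","row_0"):
        print(n,m,[(round(d["confidence"],2),[round(float(x)) for x in d["extent"]]) for d in manip.spot_in(p,m)[:6]])
E
```

```text
t 20.55 tcp [ 483.5 -163.2  114.1] yaw_y 1.623 F [-0.5  0.7 -2.7] w 0.344 g 70.4 tz [ 0.001 -0.    -1.   ]
scene menu_0 [(0.88, [287, 191, 299, 234]), (0.68, [246, 160, 264, 197])]
scene row_0 [(0.84, [313, 155, 328, 208]), (0.7, [328, 157, 347, 214]), (0.48, [302, 188, 306, 210])]
side menu_0 [(0.75, [207, 174, 249, 208]), (0.69, [258, 140, 292, 176])]
side row_0 [(0.86, [223, 144, 258, 173]), (0.82, [220, 132, 264, 148]), (0.77, [227, 119, 265, 135]), (0.74, [232, 104, 264, 121])]
```

```bash
python3 - <<'E'
from h import *
p=grab("scene"); d=manip.trace(p,"menu_0")[0]; m=d["region"]; ys,xs=np.where(m)
b=ys.max(); print(d["extent"],cast(p,[(xs[ys>=b-3].mean(),b)],9).round(1))
t=tool()[0]; print("expect spine base",t[0]-26,t[1]-26*.052, "pix",proj(p,[(t[0]-26,t[1]-1.4,9),(563.9,-131.4,6),(565,-190,6)]).round())
E
```

```text
[286.1, 193.3, 298.7, 235.7] [[ 462.  -164.2    9. ]]
expect spine base 456.4776589092074 -164.60523810956875 pix [[287. 233.]
 [283. 206.]
 [301. 209.]]
```

>>> {"fn": "apply_moves", "kwargs": {"rows": [{"xyz":[-0.02,0,0],"spin":0},{"xyz":[-0.04,0,0],"spin":0},{"xyz":[-0.06,0,0],"spin":0},{"xyz":[-0.07,0,0],"spin":0}]}}

```text
clock: 21.35
tool_pos: [518.9, -161.5, 113.9]
ee_rot: [0.0, -0.026, 1.0, -0.0]
wrist_force: [-0.5, -0.3, -1.1]
width: 0.342
grip_force: 70.5
```

>>> {"fn": "apply_moves", "kwargs": {"rows": [{"xyz":[-0.02,0,0],"spin":0},{"xyz":[-0.04,0,0],"spin":0},{"xyz":[-0.055,0,0],"spin":0},{"xyz":[-0.055,0,0],"spin":0}]}}

```text
clock: 21.75
tool_pos: [546.3, -160.0, 114.0]
ee_rot: [0.001, -0.026, 1.0, -0.0]
wrist_force: [1.0, -0.9, -2.1]
width: 0.342
grip_force: 70.5
```

>>> {"fn": "apply_moves", "kwargs": {"rows": [{"xyz":[0,0,0.004],"spin":0},{"xyz":[0,0,0.007],"spin":0},{"xyz":[0,0,0.007],"spin":0}]}}

```text
clock: 22.05
tool_pos: [545.0, -160.0, 110.6]
ee_rot: [0.0, -0.026, 1.0, -0.0]
wrist_force: [-1.2, -0.6, -0.1]
width: 0.343
grip_force: 70.5
```

>>> {"fn": "apply_moves", "kwargs": {"rows": [{"xyz":[0,0,0],"spin":0},{"xyz":[0,0,0],"spin":0},{"xyz":[0,0,0],"spin":0},{"xyz":[0,0,-0.03],"spin":0},{"xyz":[0,0,-0.08],"spin":0},{"xyz":[0.08,0,-0.1],"spin":0},{"xyz":[0.17,0,-0.1],"spin":0},{"xyz":[0.17,0,-0.1],"spin":0}], "claw": 0.2}}

```text
clock: 22.85
tool_pos: [456.0, -163.2, 159.8]
ee_rot: [-0.001, -0.025, 1.0, 0.001]
wrist_force: [0.9, -0.1, -0.3]
width: 0.596
grip_force: 0.0
```

```bash
python3 - <<'E'
from h import *
st()
p=grab("scene")
for m in ("menu_0","row_0"):
    for d in manip.trace(p,m)[:6]:
        ys,xs=np.where(d["region"]);b=ys.max();print(m,round(d["confidence"],2),np.round(d["extent"]),cast(p,[(xs[ys>=b-3].mean(),b)],6).round(1))
p=grab("wrist")
for m in ("menu_0","row_0"):
        print(m,[(round(d["confidence"],2),[round(float(x)) for x in d["extent"]]) for d in manip.spot_in(p,m)[:6]])
E
```

```text
t 22.85 tcp [ 456.  -163.2  159.8] yaw_y 1.621 F [ 0.9 -0.1 -0.3] w 0.596 g 0.0 tz [-0.003  0.001 -1.   ]
menu_0 0.95 [250. 153. 263. 197.] [[577.6 -30.3   6. ]]
menu_0 0.73 [286. 185. 298. 219.] [[ 523.8 -162.9    6. ]]
row_0 0.93 [327. 160. 348. 212.] [[ 573.2 -293.4    6. ]]
row_0 0.87 [310. 155. 329. 210.] [[ 572.6 -240.4    6. ]]
row_0 0.43 [298. 158. 313. 210.] [[ 568.5 -189.5    6. ]]
menu_0 [(0.94, [234, 226, 277, 332]), (0.66, [342, 266, 398, 384])]
row_0 [(0.85, [204, 258, 240, 329]), (0.78, [272, 262, 306, 328]), (0.73, [113, 257, 157, 384])]
```

>>> {"fn": "apply_moves", "kwargs": {"rows": [{"xyz":[0,0,0.05],"spin":0},{"xyz":[0,0,0.1],"spin":0},{"xyz":[0,0,0.146],"spin":0},{"xyz":[0,0,0.146],"spin":0},{"xyz":[0,0,0.146],"spin":0},{"xyz":[-0.03,0,0.146],"spin":0},{"xyz":[-0.06,0,0.146],"spin":0},{"xyz":[-0.08,0,0.146],"spin":0}], "claw": -1}}

```text
clock: 23.95
tool_pos: [502.4, -163.0, 89.4]
ee_rot: [0.002, -0.026, 1.0, -0.001]
wrist_force: [-0.6, -0.8, -0.3]
width: -0.001
grip_force: 0.0
```

>>> {"fn": "apply_moves", "kwargs": {"rows": [{"xyz":[-0.015,0,0],"spin":0},{"xyz":[-0.03,0,0],"spin":0},{"xyz":[-0.045,0,0],"spin":0},{"xyz":[-0.06,0,0],"spin":0},{"xyz":[-0.075,0,0],"spin":0},{"xyz":[-0.09,0,0],"spin":0},{"xyz":[-0.1,0,0],"spin":0}]}}

```text
clock: 24.65
tool_pos: [550.6, -159.7, 87.4]
ee_rot: [-0.0, -0.026, 1.0, -0.0]
wrist_force: [-5.0, -0.4, 5.4]
width: 0.002
grip_force: 0.0
```

>>> {"fn": "apply_moves", "kwargs": {"rows": [{"xyz":[-0.003,0,0],"spin":0},{"xyz":[-0.006,0,0],"spin":0},{"xyz":[-0.006,0,0],"spin":0}]}}

```text
clock: 24.95
tool_pos: [553.1, -159.5, 87.3]
ee_rot: [-0.0, -0.026, 1.0, 0.0]
wrist_force: [-3.7, -0.8, 4.4]
width: -0.001
grip_force: 0.0
```

>>> {"fn": "apply_moves", "kwargs": {"rows": [{"xyz":[-0.003,0,0],"spin":0},{"xyz":[-0.006,0,0],"spin":0},{"xyz":[-0.006,0,0],"spin":0}]}}

```text
clock: 25.25
tool_pos: [554.9, -159.4, 87.2]
ee_rot: [-0.002, -0.026, 1.0, 0.0]
wrist_force: [-9.2, -0.3, 6.9]
width: -0.0
grip_force: 0.0
```

>>> {"fn": "apply_moves", "kwargs": {"rows": [{"xyz":[-0.003,0,0],"spin":0},{"xyz":[-0.006,0,0],"spin":0},{"xyz":[-0.006,0,0],"spin":0}]}}

```text
clock: 25.55
tool_pos: [554.7, -159.2, 87.0]
ee_rot: [-0.006, -0.026, 1.0, 0.001]
wrist_force: [-25.4, -1.4, 17.9]
width: -0.001
grip_force: 0.0
```

```bash
python3 - <<'E'
from h import *
st()
for n in("scene","side"):
  p=grab(n)
  for m in ("menu_0","row_0"):
    for d in manip.trace(p,m)[:6]:
        ys,xs=np.where(d["region"]);b=ys.max();r=xs.max();print(n,m,round(d["confidence"],2),np.round(d["extent"]),cast(p,[(xs[ys>=b-3].mean(),b)],6).round(1) if n=="scene" else cast(p,[(r,ys[xs>=r-2].mean())],151).round(1))
E
```

```text
t 25.55 tcp [ 554.7 -159.2   87. ] yaw_y 1.623 F [-25.4  -1.4  17.9] w -0.001 g 0.0 tz [-0.012  0.001 -1.   ]
scene menu_0 0.67 [248. 146. 265. 198.] [[577.7 -30.7   6. ]]
scene menu_0 0.3 [132. 142. 196. 216.] [[438.  213.4   6. ]]
scene row_0 0.69 [309. 154. 329. 212.] [[ 572.3 -239.2    6. ]]
scene row_0 0.58 [327. 157. 349. 215.] [[ 573.2 -293.5    6. ]]
scene row_0 0.56 [298. 154. 312. 210.] [[ 573.2 -190.7    6. ]]
scene row_0 0.49 [278. 180. 292. 201.] [[ 570.6 -128.1    6. ]]
side menu_0 0.69 [207. 170. 249. 209.] [[566.7  10.1 151. ]]
side menu_0 0.61 [222. 136. 261. 166.] [[550.7 -98.7 151. ]]
side row_0 0.85 [221. 146. 258. 175.] [[559.1 -94.6 151. ]]
side row_0 0.72 [227. 119. 253. 131.] [[ 610.9 -220.3  151. ]]
side row_0 0.62 [226. 268. 252. 322.] [[484.2 351.6 151. ]]
side row_0 0.52 [221. 131. 262. 163.] [[ 548.8 -104.   151. ]]
```

>>> {"fn": "apply_moves", "kwargs": {"rows": [{"xyz":[0.02,0,0],"spin":0},{"xyz":[0.06,0,0],"spin":0},{"xyz":[0.12,0,-0.05],"spin":0},{"xyz":[0.13,0.05,-0.15],"spin":0},{"xyz":[0.13,0.12,-0.25],"spin":0},{"xyz":[0.1,0.2,-0.3],"spin":0},{"xyz":[0.07,0.22,-0.3],"spin":0},{"xyz":[0.07,0.22,-0.3],"spin":0}], "claw": 0.4}}

```text
clock: 26.65
tool_pos: [520.6, -49.1, 239.7]
ee_rot: [0.003, -0.028, 1.0, -0.0]
wrist_force: [-1.0, 0.0, -0.9]
width: 0.703
grip_force: 0.0
```

```bash
python3 - <<'E'
from h import *
st()
p=grab("wrist");f=p["frame"];cv2.imwrite("pics/w10.png",f[:,:,::-1])
out=[]
for m in ("menu_0","row_0"):
    for d in manip.trace(p,m)[:6]:
        # top face: bright pixels in region
        g=f.min(axis=2); r=d["region"]&(g>185); ys,xs=np.where(r)
        if len(xs)<60: continue
        W=cast(p,np.c_[xs,ys],145 if m=="menu_0" else 151)[:,:2]; (cx,cy),(w,h),a=cv2.minAreaRect(W.astype(np.float32))
        c=W.mean(0);_,_,V=np.linalg.svd(W-c);v=V[0]*np.sign(V[0][0]);s=(W-c)@v
        print(m,round(d["confidence"],2),np.round(d["extent"]),"rect",round(cx,1),round(cy,1),"size",round(w),round(h),"yaw",round(np.arctan2(v[1],v[0]),3),"fore",(c+v*s.max()).round(1),"spinewhite",(c+v*s.min()).round(1))
E
```

```text
t 26.65 tcp [520.6 -49.1 239.7] yaw_y 1.627 F [-1.   0.  -0.9] w 0.703 g 0.0 tz [ 0.006 -0.001 -1.   ]
menu_0 0.69 [120. 188. 182. 283.] rect 599.4 -160.1 size 59 30 yaw -0.128 fore [ 629.9 -165.2] spinewhite [ 570.2 -157.5]
menu_0 0.59 [250. 192. 290. 329.] rect 627.4 -24.8 size 104 29 yaw 0.088 fore [679.4 -20.5] spinewhite [575.4 -29.6]
row_0 0.97 [ 93. 183. 159. 283.] rect 594.1 -187.8 size 35 60 yaw 0.078 fore [ 625.9 -185.7] spinewhite [ 564.5 -190.5]
row_0 0.85 [ 55. 183. 128. 306.] rect 616.9 -226.9 size 101 50 yaw -0.028 fore [ 668.3 -238.8] spinewhite [ 566.5 -236. ]
row_0 0.66 [154. 183. 207. 312.] rect 579.7 -133.7 size 18 39 yaw -0.553 fore [ 597.6 -144. ] spinewhite [ 564.1 -123.4]
row_0 0.61 [ 23. 185.  96. 306.] rect 620.9 -288.1 size 52 113 yaw 0.042 fore [ 677.4 -286.3] spinewhite [ 567.7 -290.9]
```

View pics/w10.png

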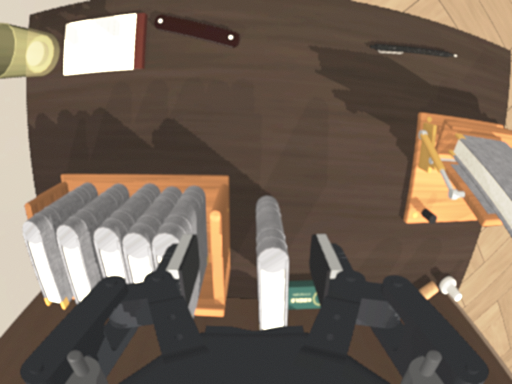

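The picture shows five flush spines in the rack and the remaining menu at (270,200)-(273,329).

```bash
python3 -c "
from h import *
go((592,-26,104),1.571+.09)"
```

```text
xyz [-0.1512, 0.0425, 0.2641] spin -0.0254 dist 154
```

>>> {"fn": "apply_moves", "kwargs": {"rows": [{"xyz":[-0.08,0.0425,0.0],"spin":-0.025},{"xyz":[-0.15,0.0425,0.04],"spin":-0.025},{"xyz":[-0.15,0.0425,0.12],"spin":-0.025},{"xyz":[-0.15,0.0425,0.2],"spin":-0.025},{"xyz":[-0.15,0.0425,0.25],"spin":-0.025},{"xyz":[-0.15,0.0425,0.268],"spin":-0.025},{"xyz":[-0.15,0.0425,0.268],"spin":-0.025}]}}

```text
clock: 27.5
tool_pos: [590.6, -26.6, 101.3]
ee_rot: [-0.002, -0.044, 0.999, 0.001]
wrist_force: [-0.5, 0.7, 0.8]
width: 0.699
grip_force: 0.0
```

>>> {"fn": "apply_moves", "kwargs": {"rows": [{"xyz":[0,0,0],"spin":0},{"xyz":[0,0,0],"spin":0},{"xyz":[0,0,0],"spin":0},{"xyz":[0,0,0],"spin":0},{"xyz":[0,0,0],"spin":0},{"xyz":[0,0,0],"spin":0}], "claw": -1, "grip_force": 70}}

```text
clock: 28.1
tool_pos: [593.5, -26.6, 105.5]
ee_rot: [0.002, -0.045, 0.999, -0.001]
wrist_force: [-1.6, -0.6, 6.8]
width: 0.343
grip_force: 69.5
```

>>> {"fn": "apply_moves", "kwargs": {"rows": [{"xyz":[0,0,-0.02],"spin":0},{"xyz":[0,0,-0.04],"spin":0},{"xyz":[0,0,-0.06],"spin":0},{"xyz":[0,0,-0.06],"spin":0}]}}

```text
clock: 28.5
tool_pos: [593.3, -26.2, 135.5]
ee_rot: [0.002, -0.045, 0.999, -0.0]
wrist_force: [0.7, -0.6, -1.3]
width: 0.34
grip_force: 69.1
```

```bash
python3 - <<'E'
from h import *
st()
for n in("scene","side"):
  p=grab(n)
  for m in ("menu_0","row_0"):
    for d in manip.trace(p,m)[:6]:
        ys,xs=np.where(d["region"]);b=ys.max();r=xs.max();print(n,m,round(d["confidence"],2),np.round(d["extent"]),cast(p,[(xs[ys>=b-3].mean(),b)],6).round(1) if n=="scene" else cast(p,[(r,ys[xs>=r-2].mean())],151).round(1))
E
```

```text
t 28.5 tcp [593.3 -26.2 135.5] yaw_y 1.66 F [ 0.7 -0.6 -1.3] w 0.34 g 69.1 tz [ 0.004 -0.001 -1.   ]
scene menu_0 0.9 [291. 151. 306. 209.] [[ 569.7 -159.3    6. ]]
scene menu_0 0.57 [247. 152. 262. 192.] [[599.1 -23.7   6. ]]
scene row_0 0.94 [300. 154. 313. 211.] [[ 569.3 -192.8    6. ]]
scene row_0 0.87 [277. 152. 295. 199.] [[ 575.1 -128.3    6. ]]
scene row_0 0.86 [312. 154. 327. 213.] [[ 572.3 -239.2    6. ]]
scene row_0 0.7 [291. 251. 339. 280.] [[ 332.5 -302.4    6. ]]
side row_0 0.75 [222. 152. 257. 174.] [[555.5 -77.4 151. ]]
```

```bash
python3 -c "
from h import *
go((448,-40,135),1.623);go((455,-272.5,135),1.623)"
```

```text
xyz [0.2887, -0.0023, -0.0045] spin 0.0249 dist 144
xyz [0.3163, -0.4667, -0.0046] spin 0.0249 dist 282
```

>>> {"fn": "apply_moves", "kwargs": {"rows": [{"xyz":[0.08,0,0],"spin":0},{"xyz":[0.16,0,0],"spin":0.01},{"xyz":[0.24,-0.02,0],"spin":0.02},{"xyz":[0.3,-0.08,0],"spin":0.025},{"xyz":[0.32,-0.16,0],"spin":0.025},{"xyz":[0.325,-0.24,0],"spin":0.025},{"xyz":[0.325,-0.32,0],"spin":0.025},{"xyz":[0.325,-0.4,0],"spin":0.025}]}}

```text
clock: 29.6
tool_pos: [447.8, -241.4, 133.2]
ee_rot: [0.0, -0.026, 1.0, 0.0]
wrist_force: [-0.1, 1.2, -2.4]
width: 0.34
grip_force: 69.7
```

```bash
python3 -c "
from h import *
st();go((455,-272.5,135),1.623)"
```

```text
t 29.6 tcp [ 447.8 -241.4  133.2] yaw_y 1.622 F [-0.1  1.2 -2.4] w 0.34 g 69.7 tz [ 0.  0. -1.]
xyz [-0.0112, -0.0629, -0.0036] spin -0.0004 dist 32
```

>>> {"fn": "apply_moves", "kwargs": {"rows": [{"xyz":[-0.011,-0.04,0],"spin":0},{"xyz":[-0.011,-0.063,0.01],"spin":0},{"xyz":[-0.011,-0.063,0.03],"spin":0},{"xyz":[-0.011,-0.063,0.038],"spin":0},{"xyz":[-0.011,-0.063,0.038],"spin":0}]}}

```text
clock: 30.1
tool_pos: [454.3, -268.9, 112.5]
ee_rot: [-0.001, -0.027, 1.0, 0.001]
wrist_force: [0.5, -0.4, -1.6]
width: 0.342
grip_force: 69.9
```

```bash
python3 - <<'E'
from h import *
st();t=tool()[0]
p=grab("scene")
for m in ("menu_0","row_0"):
    for d in manip.trace(p,m)[:6]:
        ys,xs=np.where(d["region"]);b=ys.max();print(m,round(d["confidence"],2),np.round(d["extent"]),cast(p,[(xs[ys>=b-3].mean(),b)],9 if m=="menu_0" else 6).round(1))
print("expect",t[0]-26,t[1]-1.4)
p=grab("side")
for m in ("menu_0","row_0"):
  for d in manip.trace(p,m)[:6]:
    ys,xs=np.where(d["region"]);l=xs.min();print("side",m,round(d["confidence"],2),np.round(d["extent"]),"fore",cast(p,[(l,ys[xs<=l+3].mean())],151).round(1))
E
```

```text
t 30.1 tcp [ 454.3 -268.9  112.5] yaw_y 1.624 F [ 0.5 -0.4 -1.6] w 0.342 g 69.9 tz [-0.003  0.003 -1.   ]
menu_0 0.87 [314. 208. 333. 246.] [[ 436.5 -270.4    9. ]]
menu_0 0.71 [288. 169. 303. 208.] [[ 571.6 -159.7    9. ]]
row_0 0.87 [278. 171. 292. 202.] [[ 570.6 -128.     6. ]]
row_0 0.78 [297. 171. 309. 210.] [[ 573.3 -191.2    6. ]]
row_0 0.46 [316. 179. 317. 188.] [[ 673.8 -227.6    6. ]]
expect 428.2752516447368 -270.2957385997601
side menu_0 0.84 [225. 134. 259. 166.] fore [[ 682.4 -156.   151. ]]
side menu_0 0.62 [269. 113. 304. 152.] fore [[ 547.3 -207.2  151. ]]
side row_0 0.93 [221. 145. 254. 173.] fore [[675.1 -90.1 151. ]]
side row_0 0.74 [213. 105. 267. 191.] fore [[682.5 -47.  151. ]]
side row_0 0.69 [224. 132. 264. 162.] fore [[ 679.9 -184.5  151. ]]
side row_0 0.64 [224. 118. 266. 137.] fore [[ 682.2 -220.2  151. ]]
side row_0 0.57 [231. 106. 264. 138.] fore [[ 685.4 -273.9  151. ]]
```

>>> {"fn": "apply_moves", "kwargs": {"rows": [{"xyz":[-0.02,0,0],"spin":0},{"xyz":[-0.03,0,0],"spin":0},{"xyz":[-0.04,0,0],"spin":0},{"xyz":[-0.05,0,0],"spin":0},{"xyz":[-0.05,0,0],"spin":0}]}}

```text
clock: 30.9
tool_pos: [480.9, -269.6, 114.2]
ee_rot: [0.0, -0.026, 1.0, 0.0]
wrist_force: [0.9, -0.4, -2.8]
width: 0.342
grip_force: 69.9
```

>>> {"fn": "apply_moves", "kwargs": {"rows": [{"xyz":[-0.02,-0.003,0],"spin":0},{"xyz":[-0.035,-0.003,0],"spin":0},{"xyz":[-0.05,-0.003,0],"spin":0},{"xyz":[-0.06,-0.003,0],"spin":0},{"xyz":[-0.06,-0.003,0],"spin":0}]}}

```text
clock: 31.4
tool_pos: [511.1, -269.6, 114.4]
ee_rot: [0.0, -0.026, 1.0, -0.0]
wrist_force: [-0.3, -0.6, -1.4]
width: 0.346
grip_force: 69.9
```

>>> {"fn": "apply_moves", "kwargs": {"rows": [{"xyz":[-0.02,0,0],"spin":0},{"xyz":[-0.04,0,0],"spin":0},{"xyz":[-0.06,0,0],"spin":0},{"xyz":[-0.074,0,0],"spin":0},{"xyz":[-0.074,0,0],"spin":0}]}}

```text
clock: 31.9
tool_pos: [548.5, -267.7, 114.4]
ee_rot: [0.001, -0.026, 1.0, -0.0]
wrist_force: [-0.0, -0.3, -1.9]
width: 0.344
grip_force: 69.9
```

```bash
python3 - <<'E'
from h import *
st();
p=grab("scene")
for m in ("menu_0","row_0","easel","wine_list"):
    for d in manip.trace(p,m)[:5]:
        ys,xs=np.where(d["region"]);b=ys.max();print(m,round(d["confidence"],2),np.round(d["extent"]),cast(p,[(xs[ys>=b-3].mean(),b)],6).round(1))
E
```

```text
t 31.9 tcp [ 548.5 -267.7  114.4] yaw_y 1.623 F [-0.  -0.3 -1.9] w 0.344 g 69.9 tz [ 0.001 -0.    -1.   ]
menu_0 0.93 [319. 179. 337. 220.] [[ 538.4 -270.6    6. ]]
menu_0 0.66 [292. 151. 304. 207.] [[ 574.4 -160.9    6. ]]
menu_0 0.56 [281. 150. 294. 202.] [[ 570.6 -128.     6. ]]
row_0 0.85 [307. 156. 323. 211.] [[ 575.4 -234.2    6. ]]
row_0 0.77 [296. 154. 315. 210.] [[ 569.2 -192.1    6. ]]
row_0 0.73 [279. 152. 296. 203.] [[ 570.6 -128.     6. ]]
row_0 0.62 [330. 176. 350. 212.] [[ 574.8 -300.2    6. ]]
row_0 0.39 [126. 140. 199. 217.] [[435.5 206.5   6. ]]
easel 0.86 [128. 157. 196. 219.] [[437.2 199.7   6. ]]
easel 0.5 [156. 142. 183. 194.] [[527.9 223.8   6. ]]
wine_list 0.67 [134. 142. 176. 200.] [[499.4 264.5   6. ]]
```

Wedged apart well; lower, release, back off, then push home.

>>> {"fn": "apply_moves", "kwargs": {"rows": [{"xyz":[0,0,0.004],"spin":0},{"xyz":[0,0,0.007],"spin":0},{"xyz":[0,0,0.007],"spin":0}]}}

```text
clock: 32.45
tool_pos: [547.3, -267.9, 111.8]
ee_rot: [0.0, -0.026, 1.0, -0.0]
wrist_force: [-4.2, 1.0, 5.1]
width: 0.344
grip_force: 70.6
```

>>> {"fn": "apply_moves", "kwargs": {"rows": [{"xyz":[0,0,0],"spin":0},{"xyz":[0,0,0],"spin":0},{"xyz":[0,0,0],"spin":0},{"xyz":[0,0,-0.03],"spin":0},{"xyz":[0,0,-0.08],"spin":0},{"xyz":[0.08,0,-0.1],"spin":0},{"xyz":[0.17,0,-0.1],"spin":0},{"xyz":[0.17,0,-0.1],"spin":0}], "claw": 0.2}}

```text
clock: 33.25
tool_pos: [458.7, -271.3, 160.7]
ee_rot: [-0.001, -0.025, 1.0, 0.001]
wrist_force: [0.4, -0.6, 0.3]
width: 0.597
grip_force: 0.0
```

>>> {"fn": "apply_moves", "kwargs": {"rows": [{"xyz":[0,0,0.05],"spin":0},{"xyz":[0,0,0.1],"spin":0},{"xyz":[0,0,0.148],"spin":0},{"xyz":[0,0,0.148],"spin":0},{"xyz":[0,0,0.148],"spin":0},{"xyz":[-0.03,0,0.148],"spin":0},{"xyz":[-0.06,0,0.148],"spin":0},{"xyz":[-0.08,0,0.148],"spin":0}], "claw": -1}}

```text
clock: 34.05
tool_pos: [504.5, -271.0, 89.3]
ee_rot: [0.002, -0.026, 1.0, -0.001]
wrist_force: [0.2, -1.1, -0.6]
width: -0.001
grip_force: 0.0
```

>>> {"fn": "apply_moves", "kwargs": {"rows": [{"xyz":[-0.015,0,0],"spin":0},{"xyz":[-0.03,0,0],"spin":0},{"xyz":[-0.045,0,0],"spin":0},{"xyz":[-0.06,0,0],"spin":0},{"xyz":[-0.075,0,0],"spin":0},{"xyz":[-0.09,0,0],"spin":0},{"xyz":[-0.095,0,0],"spin":0}]}}

```text
clock: 34.75
tool_pos: [550.4, -267.8, 87.3]
ee_rot: [0.0, -0.026, 1.0, -0.0]
wrist_force: [-5.3, 0.3, 6.4]
width: -0.003
grip_force: 0.0
```

>>> {"fn": "apply_moves", "kwargs": {"rows": [{"xyz":[-0.004,0,0],"spin":0},{"xyz":[-0.008,0,0],"spin":0},{"xyz":[-0.012,0,0],"spin":0},{"xyz":[-0.012,0,0],"spin":0}]}}

```text
clock: 35.15
tool_pos: [556.0, -267.5, 87.3]
ee_rot: [0.0, -0.026, 1.0, -0.0]
wrist_force: [-3.9, 0.4, 5.1]
width: -0.001
grip_force: 0.0
```

>>> {"fn": "apply_moves", "kwargs": {"rows": [{"xyz":[-0.003,0,0],"spin":0},{"xyz":[-0.006,0,0],"spin":0},{"xyz":[-0.006,0,0],"spin":0}]}}

```text
clock: 35.45
tool_pos: [558.3, -267.3, 87.2]
ee_rot: [-0.001, -0.026, 1.0, -0.0]
wrist_force: [-5.9, 0.5, 6.5]
width: -0.002
grip_force: 0.0
```

>>> {"fn": "apply_moves", "kwargs": {"rows": [{"xyz":[-0.003,0,0],"spin":0},{"xyz":[-0.006,0,0],"spin":0},{"xyz":[-0.006,0,0],"spin":0}]}}

```text
clock: 35.75
tool_pos: [558.6, -267.2, 87.1]
ee_rot: [-0.004, -0.026, 1.0, 0.001]
wrist_force: [-19.9, 1.0, 14.4]
width: 0.001
grip_force: 0.0
```

>>> {"fn": "apply_moves", "kwargs": {"rows": [{"xyz":[0.02,0,0],"spin":0},{"xyz":[0.06,0,0],"spin":0},{"xyz":[0.14,0,-0.05],"spin":0},{"xyz":[0.2,0.03,-0.14],"spin":0},{"xyz":[0.23,0.08,-0.22],"spin":0},{"xyz":[0.23,0.11,-0.3],"spin":0},{"xyz":[0.23,0.11,-0.34],"spin":0},{"xyz":[0.23,0.11,-0.34],"spin":0}]}}

```text
clock: 36.55
tool_pos: [445.6, -218.6, 260.6]
ee_rot: [0.003, -0.026, 1.0, -0.003]
wrist_force: [0.9, -0.5, 0.4]
width: -0.003
grip_force: 0.0
```

```bash
python3 - <<'E'
from h import *
st()
C=np.array([625,-210]);th=.052;Rr=np.array([[np.cos(th),np.sin(th)],[-np.sin(th),np.cos(th)]])
for n in("wrist","scene","side"):
  p=grab(n)
  for m in ("menu_0","row_0"):
    for d in manip.trace(p,m)[:7]:
        ys,xs=np.where(d["region"]);e=np.round(d["extent"])
        if n=="side": r=xs.max();X=cast(p,[(r,ys[xs>=r-2].mean())],151)
        elif n=="scene": b=ys.max();X=cast(p,[(xs[ys>=b-3].mean(),b)],6)
        else: b=ys.min();X=cast(p,[(xs[ys<=b+2].mean(),b)],6)
        print(n,m,round(d["confidence"],2),e,X[0,:2].round(1),"rack",(Rr@(X[0,:2]-C)).round(1))
E
```

```text
t 36.55 tcp [ 445.6 -218.6  260.6] yaw_y 1.624 F [ 0.9 -0.5  0.4] w -0.003 g 0.0 tz [ 0.007 -0.005 -1.   ]
wrist menu_0 0.98 [197. 235. 230. 281.] [ 573.8 -267. ] rack [-54.1 -54.2]
wrist menu_0 0.75 [280. 235. 308. 279.] [ 569.7 -158.3] rack [-52.6  54.5]
wrist menu_0 0.52 [305. 233. 342. 319.] [ 565.1 -126. ] rack [-55.4  87. ]
wrist row_0 0.74 [300. 234. 340. 316.] [ 566.9 -127.6] rack [-53.8  85.3]
wrist row_0 0.7 [168. 236. 206. 319.] [ 574.6 -301.6] rack [-55.1 -88.9]
wrist row_0 0.61 [203. 233. 226. 277.] [ 573.8 -267.2] rack [-54.1 -54.5]
wrist row_0 0.52 [269. 232. 279. 241.] [ 565.9 -189.1] rack [-57.9  24. ]
scene menu_0 0.71 [290. 163. 301. 210.] [ 569.8 -160.1] rack [-52.5  52.7]
scene menu_0 0.62 [317. 172. 338. 210.] [ 575.2 -267.6] rack [-52.8 -54.9]
scene row_0 0.81 [297. 174. 310. 212.] [ 569.2 -192.3] rack [-54.8  20.6]
scene row_0 0.66 [329. 160. 349. 214.] [ 575.1 -301.3] rack [-54.6 -88.6]
scene row_0 0.63 [311. 175. 322. 208.] [ 579.4 -233. ] rack [-46.7 -20.6]
scene row_0 0.56 [278. 152. 295. 202.] [ 570.6 -128. ] rack [-50.1  84.7]
side menu_0 0.81 [223. 135. 259. 148.] [ 565.2 -154.6] rack [-56.8  58.5]
side menu_0 0.56 [226. 108. 265. 127.] [ 570.  -257.7] rack [-57.4 -44.8]
side row_0 0.91 [226. 118. 264. 133.] [ 570.6 -228. ] rack [-55.3 -15.2]
side row_0 0.81 [229. 105. 265. 114.] [ 574.4 -296.2] rack [-55.  -83.4]
side row_0 0.75 [224. 144. 256. 173.] [559.8 -98.1] rack [-59.3 115.1]
side row_0 0.59 [224. 132. 262. 152.] [ 561.9 -169. ] rack [-60.9  44.3]
```

```bash
python3 - <<'E'
from h import *
for n in("scene","side"):
  p=grab(n)
  for m in ("easel","wine_list","easel_tab","votive","pad","matches"):
    print(n,m,[(round(d["confidence"],2),np.round(d["extent"]).astype(int).tolist()) for d in manip.spot_in(p,m)[:2]])
  if n=="side":
    X=np.array([(529+60*s*0,273+60*s,208) for s in(-1,1)]); print("expected wine top pix",proj(p,X).round())
    f=p["frame"].astype(int)
    # white top strip of wine list
    d=manip.trace(p,"wine_list")[0]; r=d["region"]&(f.min(2)>185); ys,xs=np.where(r); print(len(xs)); W=cast(p,np.c_[xs,ys],208); print(W.min(0).round(),W.max(0).round())
st()
E
```

```text
scene easel [(0.7, [128, 156, 196, 217]), (0.64, [295, 170, 312, 206])]
scene wine_list [(0.55, [136, 150, 171, 200])]
scene easel_tab [(0.64, [172, 155, 182, 195])]
scene votive [(0.93, [342, 243, 378, 284])]
scene pad [(0.65, [289, 251, 338, 280])]
scene matches [(0.59, [232, 153, 259, 169])]
side easel [(0.56, [210, 253, 279, 335])]
side wine_list [(0.61, [228, 253, 269, 320]), (0.31, [229, 113, 267, 126])]
side easel_tab [(0.48, [225, 271, 250, 324]), (0.4, [229, 102, 262, 132])]
side votive [(0.79, [316, 106, 338, 136])]
side pad [(0.62, [306, 138, 333, 172]), (0.25, [226, 256, 248, 324])]
side matches [(0.82, [179, 203, 202, 230])]
expected wine top pix [[244. 253.]
 [233. 300.]]
2
[509. 365. 208.] [510. 367. 208.]
t 37.75 tcp [ 444.  -217.9  256.8] yaw_y 1.623 F [-0.  -0.  -0.9] w 0.001 g 0.0 tz [ 0. -0. -1.]
```

Everything is in place; a quick touch on top of each filed menu will confirm it is seated.

```bash
python3 -c "
from h import *
go((590,-266,157),1.623);go((585,-158,157),1.623)"
```

```text
xyz [-0.2865, -0.1112, 0.1996] spin -0.0001 dist 183
xyz [-0.2878, 0.1051, 0.1996] spin -0.0001 dist 183
```

>>> {"fn": "apply_moves", "kwargs": {"rows": [{"xyz":[-0.08,-0.03,0],"spin":0},{"xyz":[-0.16,-0.07,0],"spin":0},{"xyz":[-0.24,-0.1,0.04],"spin":0},{"xyz":[-0.286,-0.111,0.1],"spin":0},{"xyz":[-0.286,-0.111,0.16],"spin":0},{"xyz":[-0.286,-0.111,0.19],"spin":0},{"xyz":[-0.286,-0.111,0.2],"spin":0},{"xyz":[-0.286,-0.111,0.2],"spin":0}]}}

```text
clock: 38.55
tool_pos: [589.4, -265.9, 157.0]
ee_rot: [-0.0, -0.026, 1.0, 0.0]
wrist_force: [0.1, -0.2, 0.2]
width: 0.002
grip_force: 0.0
```

>>> {"fn": "apply_moves", "kwargs": {"rows": [{"xyz":[0,0,0.003],"spin":0},{"xyz":[0,0,0.006],"spin":0},{"xyz":[0,0,0.006],"spin":0}]}}

```text
clock: 38.85
tool_pos: [590.0, -266.2, 154.9]
ee_rot: [0.001, -0.026, 1.0, -0.001]
wrist_force: [0.7, 0.0, -0.3]
width: 0.0
grip_force: 0.0
```

>>> {"fn": "apply_moves", "kwargs": {"rows": [{"xyz":[0,0,0.003],"spin":0},{"xyz":[0,0,0.006],"spin":0},{"xyz":[0,0,0.006],"spin":0}]}}

```text
clock: 39.15
tool_pos: [589.9, -266.1, 151.1]
ee_rot: [0.0, -0.026, 1.0, -0.0]
wrist_force: [-0.4, -0.1, 2.9]
width: -0.004
grip_force: 1.6
```

Contact at z ≈ 151: seated. Withdraw, check quickly and hand in.

>>> {"fn": "apply_moves", "kwargs": {"rows": [{"xyz":[0,0,-0.04],"spin":0},{"xyz":[0,0,-0.12],"spin":0},{"xyz":[0.02,0.01,-0.2],"spin":0},{"xyz":[0.1,0.05,-0.24],"spin":0},{"xyz":[0.18,0.09,-0.26],"spin":0},{"xyz":[0.26,0.13,-0.26],"spin":0},{"xyz":[0.26,0.13,-0.26],"spin":0},{"xyz":[0.26,0.13,-0.26],"spin":0}]}}

```text
clock: 39.95
tool_pos: [456.0, -207.5, 281.0]
ee_rot: [0.0, -0.026, 1.0, -0.0]
wrist_force: [0.1, -0.5, -0.5]
width: 0.001
grip_force: 0.0
```

```bash
python3 - <<'E'
from h import *
st()
p=grab("scene")
for m in ("menu_0","row_0","wine_list","easel"):
    print(m,[(round(d["confidence"],2),np.round(d["extent"]).astype(int).tolist()) for d in manip.spot_in(p,m)[:5]])
print(manip.job_done())
E
```

```text
t 39.95 tcp [ 456.  -207.5  281. ] yaw_y 1.623 F [ 0.1 -0.5 -0.5] w 0.001 g 0.0 tz [ 0.001 -0.001 -1.   ]
menu_0 [(0.93, [290, 153, 304, 210]), (0.76, [320, 159, 339, 213])]
row_0 [(0.97, [277, 151, 294, 201]), (0.89, [310, 164, 325, 211]), (0.87, [329, 157, 350, 212]), (0.76, [297, 163, 311, 212])]
wine_list [(0.67, [134, 144, 174, 198])]
easel [(0.71, [127, 159, 195, 217])]
the job is handed in; nothing more can be done
None
```

The job is handed in: the easel is open, the wine list leans on its panel in the middle of the ledge, both loose menus present are filed flush with the row by camera (only one was touch-checked as seated), and the votive, pad and matchbox showed no movement.

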